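Portion out three stamp pads with a scoop and a strike bar

TASK

Make up a set of three stamp pads: take the orange slotted scoop by its handle, scoop up the whole stack of five pads from the supply rack, and drag the scoop sideways under the yellow strike bar, from the catch-tray side to the deck side, so that the bar knocks the two surplus pads off into the tray and leaves the scoop level. Then set the remaining three down as one neat stack, squarely on the rib of the red stand, draw the scoop out, and leave it lying flat, clear of everything, on the desk. Never touch the pads with the robot itself, and leave the pen cup, calculator and mouse alone.

Things in the scene. Friction and masses are not known exactly. Their poses are not given: they have to be found in the camera images.
- scoop: Loose orange scoop, black handle, 100 g; starts empty on the station's deck. Origin: centre of the pocket's underside; x to the open nose (handle to -x), z up. Floor 4 mm thick, x -46 to +50 mm, 96 mm wide, with a slot (y -18 to +18 mm) from the back wall out through the nose. Pocket 88 mm wide, back wall's inner face at x=-39 mm; walls reach 46 mm above the underside.
- scoop_nose (a point): Middle of the scoop's nose edge, on its underside, 50 mm ahead of the scoop's origin. The last 15 mm of the side walls flare outwards to 108 mm overall. Three pads in the scoop reach 52 mm above its underside (just over the walls), five 84 mm.
- scoop_grip (a point): Grip point, middle of the scoop's straight black handle: x=-105 mm from the scoop's origin, 30 mm above its underside. Handle bar 18 mm wide (y), 30 mm high, x -44 to -155 mm. Loaded, the scoop is nose-heavy: grip firmly.
- rack: Fixed grey supply rack, open to its -x. Origin on the desk under the stack. Base 100 x 110 x 2 mm with one central rib along x, 22 mm wide, 74 mm long, top 28 mm above the desk. The pads lie on the rib alone: the scoop's floor slides in below them, rib in its slot. Stop frame (70 mm wide, 100 mm high) behind the stack at x=+44 mm.
- stand: Fixed handover stand. Origin on the desk under its middle; load and withdraw along its x, from -x. Red 2 mm base plate 100 x 110 mm with the same rib along x (22 mm wide, 74 mm long, top 28 mm above the desk); no stop.
- station: Fixed blue strike station. Origin on the desk below the bar; x away from the robot. Two rails along y, tops 45 mm up, inner faces at x=-41/+41 mm, y -132 to +168 mm: the scoop, its x along the station's x, slides on them. Between them: for y>0 the open catch tray (82 x 162 mm, floor 3 mm up), for y<0 the white deck, 5 mm below the rail tops. Tray walls: end at y=166 mm, 75 mm high; clear far guard at x=+62 mm, 85 mm high.
- bar: Fixed yellow strike bar along the station's x at its y=0. Origin: on its lower edge, 103 mm above the desk, 58 mm above the rails. 5 mm thick, 34 mm high, x -28 mm (free end, to the robot) to +79 mm, carried by a post at x=+72 mm. With the scoop on the rails it clears the third pad by 6 mm and strikes the fourth and fifth.
- pad1: Loose stamp pad, white with a red lid, 70 (x) x 76 (y) x 16 mm (z), about 30 g; number 1 of five from the bottom of the stack on the rack. Origin: centre of its underside.
- pad2: Loose stamp pad, white with a blue lid, 70 (x) x 76 (y) x 16 mm (z), about 30 g; number 2 of five from the bottom of the stack on the rack. Origin: centre of its underside.
- pad3: Loose stamp pad, white with a green lid, 70 (x) x 76 (y) x 16 mm (z), about 30 g; number 3 of five from the bottom of the stack on the rack. Origin: centre of its underside.
- pad4: Loose stamp pad, white with a red lid, 70 (x) x 76 (y) x 16 mm (z), about 30 g; number 4 of five from the bottom of the stack on the rack. Origin: centre of its underside.
- pad5: Loose stamp pad, white with a blue lid, 70 (x) x 76 (y) x 16 mm (z), about 30 g; number 5 of five from the bottom of the stack on the rack. Origin: centre of its underside.
- pencup: Loose yellow-green square pen cup, 62 x 62 x 85 mm, pens to about 130 mm; leave alone. Origin: centre of underside.
- calculator: Loose white desk calculator, 110 (x) x 75 x 16 mm; leave alone. Origin: centre of underside.
- mouse: Loose black computer mouse, 100 (x) x 56 x 31 mm; leave alone. Origin: centre of underside.
Not all that is in view belongs to the job. Leave any black or turquoise look-alike of the pad5 alone.

How it is judged:
By the outcome, as a careful person would: the job done as asked, in the order asked, and still so for the second after the job is handed in, with the robot touching nothing.
It also fails if it takes over 64 s, if anything falls off the work surface, if the arm or the gripper's body presses on something with over 40 N, if the wrist force passes 120 N, or if a joint passes its speed limit or range.

ROBOT

A 7-joint arm with a two-finger parallel gripper is mounted at the origin on the work surface. World frame = base frame: x ahead of the robot, y to its left, z up, the work surface at z = 0. Lengths are in mm, angles in rad, forces in N, time in s.
With the tool pointing down it reaches from about 400 to 875 mm from the base axis. Payload 4.4 kg.
Tool frame: the origin (TCP) lies at the very end of the fingers, on their centre line; the grasp point (between the pads) lies 19 mm behind it; z points along the fingers, y is the direction in which the jaws open and shut (so a half turn about z gives the same grasp; the last joint's range is limited). The gripper opens to 85 mm and grips with 20 to 120 N. Pads are 22 mm wide; open, the fingers measure 114 mm over their backs; the gripper's body (76 mm by 85 mm) begins 54 mm behind the grasp point. The pads swing forward as they close: fully open they stand 13 mm farther back than shut.
Start: joints at [-1.231, 0.628, 0.038, 1.517, -0.027, 0.996, -0.02], TCP at [256.567, 597.237, 193.613] pointing down, gripper open.
Joint ranges: [-3.06, 3.06], [-0.37, 2.12], [-1.25, 1.32], [0.18, 2.47], [-1.1, 4.24], [0.23, 1.98], [-2.94, 2.94]. Speed limits (rad/s): [2.57, 2.57, 3.14, 3.14, 3.14, 3.14, 3.14].

INTERFACE

Orientations are given as [roll, pitch, yaw] about the fixed x, y, z axes, in that order (R = Rz(yaw) Ry(pitch) Rx(roll)).
In Python, from cell import read_state, get_image, calibration, finish_job gives the robot as it stands. The module is installed in compiled form; this text tells all that it offers.
- The arm moves only by the tool apply_moves, never from a script. Its argument "increments" is a list of rows, each an object of numbers: "tx", "ty", "tz": the shift along the world's x, y, z in m; "rx", "ry", "rz": the turn, a rotation vector about the world's x, y, z in units of 5 degrees (1.0 is 5 degrees); "claw": the finger opening in m, from 0 to 0.0854. In form: [{"tx": .., "ty": .., "tz": .., "rx": .., "ry": .., "rz": .., "claw": ..}, ...]. A call has 1 to 12 rows; each row is the pose to reach, as a shift and turn from the pose commanded when the call began; what a row does not reach only later rows make up. A row lasts 1/10 s, in which the tool goes at most 50 mm and 8.59 degrees, less where a joint would pass 70% of its speed; a pose out of reach is approached as far as the arm can. A call with a gripper value outside its range is refused whole. The fingers move at their own pace and stop on an object; the grip force is fixed at half the most. Time passes only in rows, so rows that repeat a pose let the fingers close. It gives the time, the measured TCP pose, the force and the opening at its end, in the units of the state.
- read_state(): the state, without advancing time (a new reading comes with each control period).
- get_image(name): name is "scene" or "top" or "wrist"; returns the picture (384x512x3 uint8, red, green, blue); there is no depth.
- calibration(name): a dict with "camera_matrix" (3x3 intrinsics, pixels), "origin" and "attitude" of the camera in the world. Camera axes: x right, y up, looking along -z (the intrinsics and any distortion apply to the point x, -y, -z); pixel columns grow to the right and rows downward; lengths in mm; the calibration is good to about 2 mm. A picture is of the moment at which its call begins: read the wrist's pose just before it. calibration takes no time and is no camera call; for the wrist camera it gives the pose at the moment of the call.
- finish_job(): hands the job in, once; it reports no verdict.
The state is a dict: "clock": time; "qpos": joint angles; "qd": joint speeds; "tau": joint torques, N m; "eef_pos": TCP position; "tool_rot": TCP orientation; "force": force on the tool from outside, world axes, zero at the start; "torque": the same for the moment, N m; "width": finger opening in mm.
Only numpy, scipy, OpenCV 4.12 (cv2) and the standard library are available. Lean on these libraries where they do the work, as an engineer would, in place of code of your own. Each camera call takes 0.05 s, during which the arm holds its last target. There are 200 camera calls.

## Working session

There is one attempt and no reset: what is moved stays moved. The work goes in short steps, Python scripts to look and compute and a tool call to move; the robot and the scene stay as the last step left them, time stands still between calls to the robot, and variables do not carry over. Pictures are saved under pics/ and viewed, about 8 in all and at most 12, crops included, and the job is handed in when it is done.

Besides the shell and the picture viewer there is one more tool, called after ">>>" by a JSON object that holds its "api" and its "payload", one argument or row to a line. apply_moves: Moves the arm, as the interface text tells. Its arguments: {"type":"object","properties":{"increments":{"type":"array"}},"required":["increments"]}

```bash
mkdir -p pics; python3 - <<'E'
from cell import *
import cv2,json
for n in ["scene","top"]:
    im=get_image(n); cv2.imwrite(f"pics/{n}0.png",im[:,:,::-1])
    c=calibration(n); print(n,{k:(v.tolist() if hasattr(v,'tolist') else v) for k,v in c.items()})
c=calibration("wrist");print(c)
print(read_state())
E
```

```text
scene {'camera_matrix': [[404.0746053126138, 0.0, 257.1798364928813], [0.0, 404.0746053126138, 194.63852271877082], [0.0, 0.0, 1.0]], 'origin': [1085.0327785440418, -752.527944850413, 710.0239014109483], 'attitude': [0.914955947020246, 0.02337978211540359, 0.6967434414164315]}
top {'camera_matrix': [[440.6571028335479, 0.0, 249.44150650491144], [0.0, 440.6571028335479, 191.19101455033638], [0.0, 0.0, 1.0]], 'origin': [465.00887585006325, -135.78531387660934, 1499.9139127748106], 'attitude': [0.05032029911881619, 0.016284288041490846, -1.5459609088155495]}
{'camera_matrix': array([[332.36606214,   0.        , 260.02266994],
       [  0.        , 332.36606214, 196.34238965],
       [  0.        ,   0.        ,   1.        ]]), 'origin': array([181.10396627, 627.96004168, 373.18159864]), 'attitude': array([-0.31459892,  0.00141258,  1.16489329])}
{'clock': 0.1, 'qpos': array([-1.23078921,  0.62926848,  0.03845274,  1.51828164, -0.02699857,
        0.99631015, -0.01998544]), 'qd': array([-6.68419849e-05, -1.93579221e-03,  8.23413827e-05, -3.90229567e-03,
        1.23640342e-03,  1.76074879e-04,  4.69059713e-04]), 'tau': array([ 3.38669161e-03, -5.64526820e+01,  1.23091489e+00, -1.93970597e+01,
        1.14144574e-02,  5.37531014e-03,  6.82831541e-06]), 'eef_pos': array([256.32001759, 596.63204818, 192.76727416]), 'tool_rot': array([-3.13984340e+00,  2.47952308e-05,  2.73579413e+00]), 'force': array([-0.83585297,  0.23096532,  0.0312982 ]), 'torque': array([-0.02970015, -0.01215761,  0.0297003 ]), 'width': 85.42572766020983}
```

View pics/top0.png

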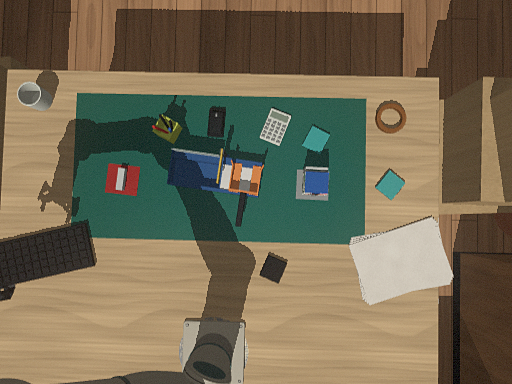

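View pics/scene0.png

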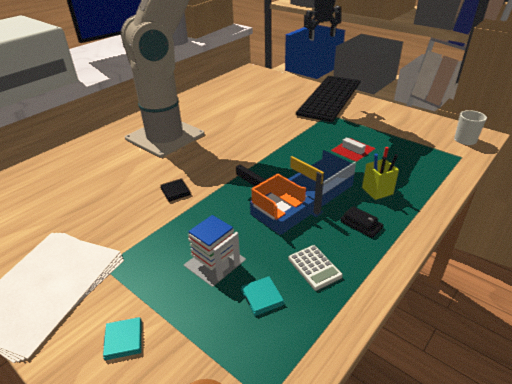

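The top view shows, in pixels: stand (122,179), station (215,170) with tray left and deck right, scoop (245,178) with handle at (240,210), and rack with pads (316,182). Possible mix-ups with the blue-lidded stack are the turquoise pads at (316,138) and (390,184) and the black pad at (273,267). The real stack is the one on the grey rack. One close crop next, with measurements.

```bash
cat > h.py <<'E'
from cell import *
import cv2,numpy as np
from scipy.spatial.transform import Rotation as Ro
def cam(n):
    c=calibration(n); return np.array(c["camera_matrix"]),np.array(c["origin"]),Ro.from_euler('xyz',c["attitude"]).as_matrix()
def ray(c,uv):
    K,o,R=c; uv=np.atleast_2d(uv).astype(float)
    d=np.c_[(uv[:,0]-K[0,2])/K[0,0],-(uv[:,1]-K[1,2])/K[1,1],-np.ones(len(uv))]
    return o,d@R.T
def plane(c,uv,z):
    o,d=ray(c,uv); return o+d*((z-o[2])/d[:,2])[:,None]
def proj(c,P):
    K,o,R=c; q=(np.atleast_2d(P)-o)@R
    return np.c_[K[0,0]*q[:,0]/-q[:,2]+K[0,2],K[1,1]*-q[:,1]/-q[:,2]+K[1,2]]
def mask(im,lo,hi,box):
    m=cv2.inRange(cv2.cvtColor(im,cv2.COLOR_RGB2HSV),lo,hi); o=m*0; x0,y0,x1,y1=box; o[y0:y1,x0:x1]=m[y0:y1,x0:x1]; return o
def rect(c,m,z):
    k=max(cv2.findContours(m,cv2.RETR_EXTERNAL,cv2.CHAIN_APPROX_NONE)[0],key=cv2.contourArea)[:,0]
    p=plane(c,k,z)[:,:2].astype(np.float32); r=cv2.minAreaRect(p); return np.round(r[0],1),np.round(r[1],1),round(r[2],1),len(k)
E
python3 - <<'E'
from h import *
c=cam("top"); im=cv2.imread("pics/top0.png")[:,:,::-1].copy()
print("stand",rect(c,mask(im,(0,150,90),(8,255,255),(95,155,150,205)),2), "top pad",rect(c,mask(im,(105,150,80),(120,255,255),(295,160,335,200)),108))
print("rack",rect(c,mask(im,(0,0,80),(180,60,200),(290,160,335,205)),2))
print("station",rect(c,mask(im,(105,80,40),(125,255,255),(160,140,270,205)),45))
print("scoop",rect(c,mask(im,(5,150,100),(18,255,255),(220,150,270,200)),86))
print("handle",rect(c,mask(im,(0,0,0),(180,255,35),(230,196,255,230)),80))
print("bar",rect(c,mask(im,(20,120,100),(32,255,255),(205,140,240,200)),137))
a=cv2.resize(im[130:240,95:340],None,fx=3.2,fy=3.2,interpolation=cv2.INTER_CUBIC)
cv2.imwrite("pics/crop1.png",a[:,:,::-1])
E
```

```text
stand (array([571.4, 327.6]), array([109.1, 100.5]), 84.7, 168) top pad (array([ 567.2, -322.5]), array([66.7, 72.6]), 1.1, 82)
rack (array([ 573.1, -319.7]), array([115.6, 105.2]), 0.9, 169)
station (array([601.8,  38.3]), array([243.4, 124.6]), 83.8, 281)
scoop (array([580. , -96.3]), array([105.2,  99.6]), 84.2, 173)
handle (array([444.1, -86. ]), array([3.2, 0. ]), -178.5, 2)
bar (array([611. , -16.3]), array([  6.3, 110.3]), 83.2, 71)
```

View pics/crop1.png

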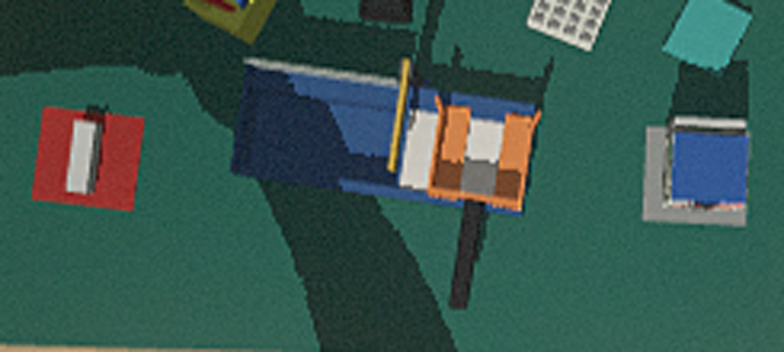

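The crop shows the blue-lidded stack on the grey rack (crop px ~(710,165)). The scoop is on the deck with its handle toward the robot, the tray is left of the yellow bar, and the red stand is at far left. I'll move over the stand first for a close measurement on the way.

>>> {"api": "apply_moves", "payload": {
  "increments": [
    {"tx": 0.03,"ty": -0.03,"tz": 0.0,"rz": 0.4},
    {"tx": 0.06,"ty": -0.06,"rz": 0.8},
    {"tx": 0.09,"ty": -0.09,"rz": 1.2},
    {"tx": 0.12,"ty": -0.12,"rz": 1.6},
    {"tx": 0.15,"ty": -0.15,"rz": 2.0},
    {"tx": 0.18,"ty": -0.18,"rz": 2.4},
    {"tx": 0.21,"ty": -0.21,"rz": 2.8},
    {"tx": 0.24,"ty": -0.24,"rz": 3.2},
    {"tx": 0.26,"ty": -0.265,"rz": 3.5},
    {"tx": 0.26,"ty": -0.265,"rz": 3.5},
    {"tx": 0.26,"ty": -0.265,"rz": 3.5}
  ]
}}

```text
$.increments[0]: bad value
```

```bash
python3 - <<'E'
from h import *
s=read_state();print(s['clock'],s['eef_pos'],s['tool_rot'],s['qpos'])
c=cam("wrist");im=get_image("wrist");np.savez("w1",K=c[0],o=c[1],R=c[2],im=im)
sc=cv2.imread("pics/scene0.png")
a=cv2.resize(sc[205:290,170:260],(400,384),interpolation=cv2.INTER_CUBIC)
cv2.imwrite("pics/w1.png",np.hstack([cv2.resize(im[:,:,::-1],(400,300)),a[:300]])if 0 else np.hstack([cv2.resize(im[:,:,::-1],(400,384)),a]))
print("stand",rect(c,mask(im,(0,150,60),(8,255,255),(0,0,512,384)),2))
E
```

```text
0.1 [256.32001759 596.63204818 192.76727416] [-3.13984340e+00  2.47952308e-05  2.73579413e+00] [-1.23078921  0.62926848  0.03845274  1.51828164 -0.02699857  0.99631015
 -0.01998544]Traceback (most recent call last):
  File "<stdin>", line 7, in <module>
  File "h.py", line 18, in rect
    k=max(cv2.findContours(m,cv2.RETR_EXTERNAL,cv2.CHAIN_APPROX_NONE)[0],key=cv2.contourArea)[:,0]
      ~~~^^^^^^^^^^^^^^^^^^^^^^^^^^^^^^^^^^^^^^^^^^^^^^^^^^^^^^^^^^^^^^^^^^^^^^^^^^^^^^^^^^^^
ValueError: max() iterable argument is empty
```

View pics/w1.png

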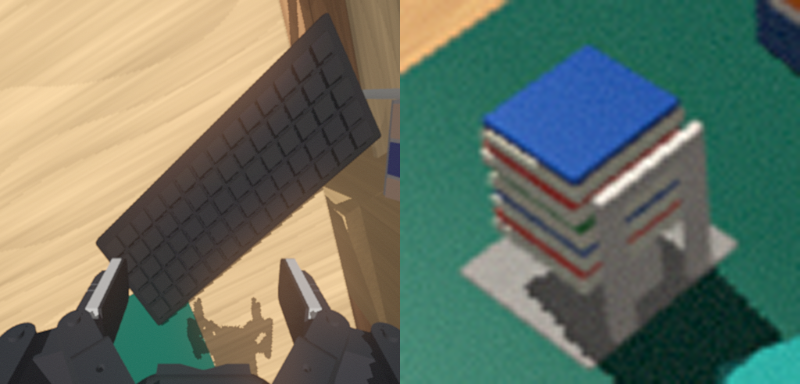

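The wrist picture shows the keyboard only, because the move was refused for missing keys. The camera sees the side along tool +x. The scene crop shows the rack's stop frame with two legs down to the base, so the nose must stop before them. I'll turn the tool so the camera looks to the nose side.

>>> {"api": "apply_moves", "payload": {
  "increments": [
    {"tx": 0.02,"ty": -0.022,"tz": 0,"rx": 0,"ry": 0,"rz": -1.6,"claw": 0.085},
    {"tx": 0.04,"ty": -0.044,"tz": 0,"rx": 0,"ry": 0,"rz": -3.2,"claw": 0.085},
    {"tx": 0.06,"ty": -0.066,"tz": 0,"rx": 0,"ry": 0,"rz": -4.8,"claw": 0.085},
    {"tx": 0.08,"ty": -0.088,"tz": 0,"rx": 0,"ry": 0,"rz": -6.4,"claw": 0.085},
    {"tx": 0.1,"ty": -0.11,"tz": 0,"rx": 0,"ry": 0,"rz": -8.0,"claw": 0.085},
    {"tx": 0.12,"ty": -0.132,"tz": 0,"rx": 0,"ry": 0,"rz": -9.6,"claw": 0.085},
    {"tx": 0.14,"ty": -0.154,"tz": 0,"rx": 0,"ry": 0,"rz": -11.2,"claw": 0.085},
    {"tx": 0.16,"ty": -0.176,"tz": 0,"rx": 0,"ry": 0,"rz": -12.8,"claw": 0.085},
    {"tx": 0.18,"ty": -0.198,"tz": 0,"rx": 0,"ry": 0,"rz": -14.4,"claw": 0.085},
    {"tx": 0.2,"ty": -0.22,"tz": 0,"rx": 0,"ry": 0,"rz": -16.0,"claw": 0.085}
  ]
}}

```text
clock: 1.15
eef_pos: [457.0, 376.3, 193.5]
tool_rot: [-3.141, 0.0, 1.334]
force: [0.6, -0.1, -0.1]
width: 84.7
```

>>> {"api": "apply_moves", "payload": {
  "increments": [
    {"tx": 0.01,"ty": -0.01,"tz": 0,"rx": 0,"ry": 0,"rz": -1.6,"claw": 0.085},
    {"tx": 0.02,"ty": -0.02,"tz": 0,"rx": 0,"ry": 0,"rz": -3.2,"claw": 0.085},
    {"tx": 0.034,"ty": -0.037,"tz": 0,"rx": 0,"ry": 0,"rz": -4.8,"claw": 0.085},
    {"tx": 0.034,"ty": -0.037,"tz": 0,"rx": 0,"ry": 0,"rz": -6.4,"claw": 0.085},
    {"tx": 0.034,"ty": -0.037,"tz": 0,"rx": 0,"ry": 0,"rz": -8.0,"claw": 0.085},
    {"tx": 0.034,"ty": -0.037,"tz": 0,"rx": 0,"ry": 0,"rz": -9.6,"claw": 0.085},
    {"tx": 0.034,"ty": -0.037,"tz": 0,"rx": 0,"ry": 0,"rz": -11.2,"claw": 0.085},
    {"tx": 0.034,"ty": -0.037,"tz": 0,"rx": 0,"ry": 0,"rz": -12.8,"claw": 0.085},
    {"tx": 0.034,"ty": -0.037,"tz": 0,"rx": 0,"ry": 0,"rz": -14.4,"claw": 0.085},
    {"tx": 0.034,"ty": -0.037,"tz": 0,"rx": 0,"ry": 0,"rz": -16.0,"claw": 0.085},
    {"tx": 0.034,"ty": -0.037,"tz": 0,"rx": 0,"ry": 0,"rz": -16.5,"claw": 0.085},
    {"tx": 0.034,"ty": -0.037,"tz": 0,"rx": 0,"ry": 0,"rz": -16.5,"claw": 0.085}
  ]
}}

```text
clock: 2.35
eef_pos: [490.2, 340.4, 193.2]
tool_rot: [3.141, 0.0, -0.1]
force: [0.4, -0.0, -0.3]
width: 85.2
```

```bash
cat > w.py <<'E'
from h import *
import sys
s=read_state();print(round(s['clock'],2),s['eef_pos'].round(1),np.degrees(s['tool_rot']).round(2),s['qpos'].round(2),s['force'].round(1),round(s['width'],1))
c=cam("wrist");im=get_image("wrist");n=sys.argv[1]
np.savez(n,K=c[0],o=c[1],R=c[2],im=im);cv2.imwrite(f"pics/{n}.png",im[:,:,::-1])
E
python3 w.py stand; python3 - <<'E'
from h import *
d=np.load("stand.npz");c=(d['K'],d['o'],d['R']);im=d['im']
m=mask(im,(0,150,60),(8,255,255),(0,0,512,384));print(rect(c,m,2),proj(c,[[571,327,2]]))
m=mask(im,(0,0,120),(180,60,255),(0,0,512,384));b=proj(c,[[571,327,28]])[0].astype(int);m[:,:b[0]-60]=0;m[:,b[0]+60:]=0;m[:max(b[1]-60,0)]=0;m[b[1]+60:]=0
print("rib",rect(c,m,28))
E
```

```text
2.35 [490.2 340.4 193.2] [ 1.7996e+02  2.0000e-02 -5.7300e+00] [-1.14  0.68  0.83  1.69 -0.57  1.03 -1.79] [ 0.4 -0.  -0.3] 85.2
(array([569.5, 328.9]), array([109. ,  99.5]), 84.7, 618) [[264.32322143  83.6821206 ]]
rib (array([569.7, 328.5]), array([23.2, 73.9]), 84.7, 201)
```

Stand fixed at (569.6, 328.6), yaw −5.3°. On to the scoop.

>>> {"api": "apply_moves", "payload": {
  "increments": [
    {"tx": 0,"ty": -0.04,"tz": 0,"rx": 0,"ry": 0,"rz": 0,"claw": 0.085},
    {"tx": 0,"ty": -0.08,"tz": 0,"rx": 0,"ry": 0,"rz": 0,"claw": 0.085},
    {"tx": 0,"ty": -0.12,"tz": 0,"rx": 0,"ry": 0,"rz": 0,"claw": 0.085},
    {"tx": 0,"ty": -0.16,"tz": 0,"rx": 0,"ry": 0,"rz": 0,"claw": 0.085},
    {"tx": 0,"ty": -0.2,"tz": 0,"rx": 0,"ry": 0,"rz": 0,"claw": 0.085},
    {"tx": 0,"ty": -0.24,"tz": 0,"rx": 0,"ry": 0,"rz": 0,"claw": 0.085},
    {"tx": 0,"ty": -0.28,"tz": 0,"rx": 0,"ry": 0,"rz": 0,"claw": 0.085},
    {"tx": -0.01,"ty": -0.32,"tz": 0,"rx": 0,"ry": 0,"rz": 0,"claw": 0.085},
    {"tx": -0.015,"ty": -0.36,"tz": 0,"rx": 0,"ry": 0,"rz": 0,"claw": 0.085},
    {"tx": -0.015,"ty": -0.4,"tz": 0,"rx": 0,"ry": 0,"rz": 0,"claw": 0.085},
    {"tx": -0.015,"ty": -0.425,"tz": 0,"rx": 0,"ry": 0,"rz": 0,"claw": 0.085},
    {"tx": -0.015,"ty": -0.425,"tz": 0,"rx": 0,"ry": 0,"rz": 0,"claw": 0.085}
  ]
}}

```text
clock: 3.6
eef_pos: [475.4, -89.3, 194.3]
tool_rot: [3.14, -0.002, -0.106]
force: [-0.8, 0.2, 0.5]
width: 85.0
```

```bash
python3 w.py scoop
```

```text
3.6 [475.4 -89.3 194.3] [ 1.7989e+02 -1.1000e-01 -6.0800e+00] [-0.43  0.5   0.82  1.98 -0.48  0.86 -1.02] [-0.8  0.2  0.5] 85.0
```

View pics/scoop.png

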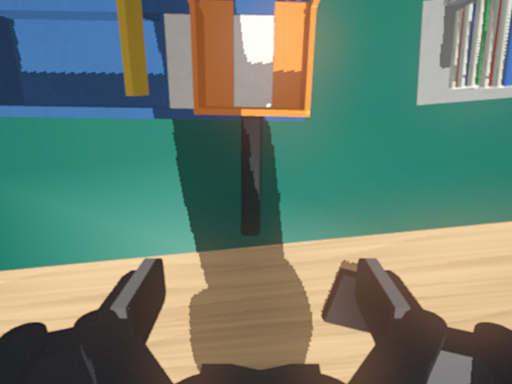

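The wrist view shows the scoop (orange, px 190–320 × 0–116), its handle at (250,115–235), the bar at left (133,0–95) and the rack at right. Now measuring it.

```bash
python3 - <<'E'
from h import *
d=np.load("scoop.npz");c=(d['K'],d['o'],d['R']);im=d['im'];print("cam",c[1])
m=mask(im,(4,140,60),(20,255,255),(170,0,340,130))
def fit(p): 
    v=cv2.fitLine(p[:,:2].astype(np.float32),cv2.DIST_HUBER,0,.01,.01).ravel(); return v
L=[];Rr=[]
for r in range(30,105):
    x=np.flatnonzero(m[r]); L.append((x[0]-.5,r));Rr.append((x[-1]+.5,r))
B=[(x,np.flatnonzero(m[:,x])[-1]+.5) for x in range(200,236)]+[(x,np.flatnonzero(m[:,x])[-1]+.5) for x in range(268,306)]
pl,pr,pb=[plane(c,p,91) for p in (L,Rr,B)]
for n,p in (("L",pl),("R",pr),("B",pb)):
    v=fit(p);print(n,v.round(3),p[[0,-1]].round(1).tolist())
H=[]
g=im.max(2).astype(int); hsv=cv2.cvtColor(im,cv2.COLOR_RGB2HSV)
for r in range(125,230,7):
    print(r,im[r,236:268:1].sum(1).tolist() if r in(125,174,223) else '',end=' ')
E
```

```text
cam [550.94599615 -97.45670294 374.91687502]
L [ 9.91000e-01 -1.31000e-01  5.80874e+02 -4.71980e+01] [[600.4, -49.3, 91.0], [545.6, -42.4, 91.0]]
R [ 9.92000e-01 -1.26000e-01  5.63434e+02 -1.41143e+02] [[590.2, -144.6, 91.0], [535.5, -137.4, 91.0]]
B [ 1.20000e-01  9.93000e-01  5.31821e+02 -8.95370e+01] [[537.6, -46.5, 91.0], [525.9, -133.0, 91.0]]
125 [196, 197, 190, 193, 185, 169, 148, 181, 210, 222, 217, 217, 218, 220, 219, 217, 218, 225, 221, 215, 222, 220, 221, 216, 197, 190, 199, 206, 211, 213, 215, 225] 132  139  146  153  160  167  174 [153, 161, 162, 164, 141, 127, 107, 115, 119, 118, 119, 124, 113, 117, 112, 117, 137, 193, 238, 242, 238, 238, 227, 205, 156, 154, 166, 169, 169, 166, 172, 167] 181  188  195  202  209  216  223 [165, 172, 166, 163, 153, 130, 115, 123, 131, 125, 118, 125, 129, 132, 119, 131, 122, 129, 125, 115, 118, 127, 130, 124, 159, 174, 178, 181, 172, 172, 183, 180]
```

```bash
python3 - <<'E'
from h import *
d=np.load("scoop.npz");c=(d['K'],d['o'],d['R']);im=d['im']
print("handle",plane(c,[(250.3,174),(250.,223),(250,235.5)],90).round(1).tolist())
m=mask(im,(20,130,60),(32,255,255),(90,0,165,110)); 
k=max(cv2.findContours(m,cv2.RETR_EXTERNAL,cv2.CHAIN_APPROX_NONE)[0],key=cv2.contourArea)[:,0]
for r in (5,30,60,85,92): 
    x=np.flatnonzero(m[r]); print(r,x[0],x[-1],im[r,x[0]:x[-1]+1].sum(1).tolist()[::3],plane(c,[(x[0]-.5,r),(x[-1]+.5,r)],137).round(1).tolist(),plane(c,[(x[-1]+.5,r)],103).round(1).tolist())
# near rail lower edge, deck
bl=mask(im,(105,80,30),(125,255,255),(0,60,240,130))
B=[(x,np.flatnonzero(bl[:,x])[-1]+.5) for x in range(5,190,3)]
p=plane(c,B,45); print("rail",cv2.fitLine(p[:,:2].astype(np.float32),cv2.DIST_HUBER,0,.01,.01).ravel())
E
```

```text
handle [[481.6, -82.0, 90.0], [435.4, -76.4, 90.0], [422.8, -74.9, 90.0]]
5 118 140 [311, 309, 290, 271, 266, 264, 267, 268] [[611.4, -13.5, 137.0], [609.9, -28.0, 137.0]] [[618.3, -18.0, 103.0]]
30 120 141 [336, 315, 305, 275, 274, 278, 265, 259] [[597.2, -11.4, 137.0], [595.7, -25.5, 137.0]] [[602.1, -15.2, 103.0]]
60 123 144 [341, 316, 310, 275, 276, 279, 277, 286] [[579.3, -9.1, 137.0], [577.8, -23.6, 137.0]] [[581.6, -13.1, 103.0]]
85 125 147 [307, 320, 316, 283, 279, 280, 276, 283] [[563.7, -6.8, 137.0], [562.1, -22.3, 137.0]] [[563.7, -11.6, 103.0]]
92 126 147 [315, 323, 313, 286, 276, 281, 273, 283] [[559.2, -6.5, 137.0], [557.6, -21.4, 137.0]] [[558.6, -10.5, 103.0]]
rail [1.22140035e-01 9.92512882e-01 5.42943298e+02 6.17388725e+01]
```

>>> {"api": "apply_moves", "payload": {
  "increments": [
    {"tx": -0.0026,"ty": 0.008,"tz": -0.025,"rx": 0,"ry": 0,"rz": -0.2,"claw": 0.06},
    {"tx": -0.0026,"ty": 0.008,"tz": -0.06,"rx": 0,"ry": 0,"rz": -0.2,"claw": 0.06},
    {"tx": -0.0026,"ty": 0.008,"tz": -0.095,"rx": 0,"ry": 0,"rz": -0.2,"claw": 0.06},
    {"tx": -0.0026,"ty": 0.008,"tz": -0.125,"rx": 0,"ry": 0,"rz": -0.2,"claw": 0.06},
    {"tx": -0.0026,"ty": 0.008,"tz": -0.138,"rx": 0,"ry": 0,"rz": -0.2,"claw": 0.06},
    {"tx": -0.0026,"ty": 0.008,"tz": -0.138,"rx": 0,"ry": 0,"rz": -0.2,"claw": 0.05},
    {"tx": -0.0026,"ty": 0.008,"tz": -0.138,"rx": 0,"ry": 0,"rz": -0.2,"claw": 0.02},
    {"tx": -0.0026,"ty": 0.008,"tz": -0.138,"rx": 0,"ry": 0,"rz": -0.2,"claw": 0.0},
    {"tx": -0.0026,"ty": 0.008,"tz": -0.138,"rx": 0,"ry": 0,"rz": -0.2,"claw": 0.0},
    {"tx": -0.0026,"ty": 0.008,"tz": -0.138,"rx": 0,"ry": 0,"rz": -0.2,"claw": 0.0},
    {"tx": -0.0026,"ty": 0.008,"tz": -0.138,"rx": 0,"ry": 0,"rz": -0.2,"claw": 0.0}
  ]
}}

```text
clock: 4.75
eef_pos: [473.3, -76.6, 56.0]
tool_rot: [-3.141, -0.001, -0.118]
force: [-0.5, -0.7, -0.3]
width: 0.4
```

```bash
python3 w.py grip
```

```text
4.75 [473.3 -76.6  56. ] [-1.7999e+02 -5.0000e-02 -6.7400e+00] [-0.28  0.69  0.58  2.12 -0.75  0.54 -0.83] [-0.5 -0.7 -0.3] 0.4
```

Width is 0.4, so the fingers closed on nothing. Looking.

View pics/grip.png

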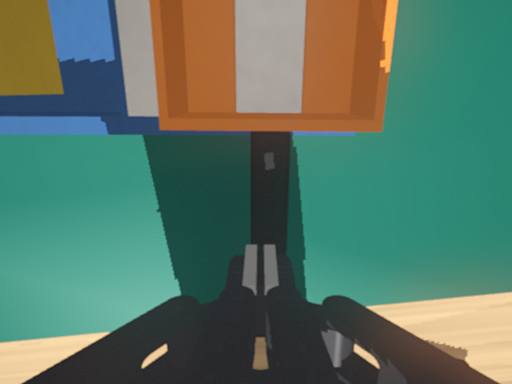

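The wrist view shows closed fingers (260,250) seemingly in line with the handle (270,130–250), yet not gripping it. I'll take a side view from the scene camera, and triangulate the handle.

```bash
python3 - <<'E'
from h import *
im=get_image("scene");c=cam("scene");cv2.imwrite("pics/scene1.png",im[:,:,::-1]);t=get_image("top");cv2.imwrite("pics/top1.png",t[:,:,::-1])
a=cv2.resize(im[110:240,200:340],None,fx=3,fy=3,interpolation=cv2.INTER_CUBIC)
b=cv2.resize(t[140:240,190:290],(390,390),interpolation=cv2.INTER_CUBIC)
cv2.imwrite("pics/c2.png",np.hstack([a[:,:,::-1],b[:,:,::-1]]) if a.shape[0]==b.shape[0] else a)
print(a.shape,[(p-[200,110])*3 for p in proj(c,[[473,-77,56],[473,-81.5,75],[423,-75,75],[577,-95,45]])])
print([(p-[190,140])*3.9 for p in proj(cam("top"),[[473,-77,56],[473,-81.5,75],[423,-75,90],[577,-95,45]])])
E
```

```text
(390, 420, 3) [array([149.27794222, 214.34733834]), array([145.34247962, 199.71318068]), array([109.59477387, 177.70376869]), array([226.11756623, 276.69440958])]
[array([190.08918361, 274.93207385]), array([194.58504269, 274.91639898]), array([184.37440758, 335.7140769 ]), array([214.98527594, 152.97720136])]
```

View pics/c2.png

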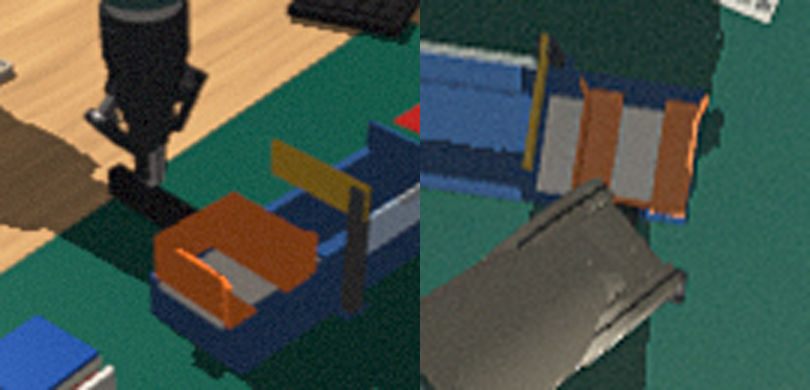

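>>> {"api": "apply_moves", "payload": {
  "increments": [
    {"tx": 0,"ty": 0,"tz": 0,"rx": 0,"ry": 0,"rz": 0,"claw": 0.07},
    {"tx": 0,"ty": 0,"tz": 0,"rx": 0,"ry": 0,"rz": 0,"claw": 0.07},
    {"tx": 0,"ty": 0,"tz": 0,"rx": 0,"ry": 0,"rz": 0,"claw": 0.07},
    {"tx": 0,"ty": 0,"tz": 0,"rx": 0,"ry": 0,"rz": 0,"claw": 0.07},
    {"tx": 0,"ty": 0,"tz": 0,"rx": 0,"ry": 0,"rz": 0,"claw": 0.07}
  ]
}}

```text
clock: 5.4
eef_pos: [472.9, -76.8, 55.6]
tool_rot: [3.142, 0.0, -0.118]
force: [0.6, -0.8, -0.6]
width: 69.9
```

```bash
python3 w.py g2; python3 - <<'E'
from h import *
im=get_image("scene")
a=cv2.resize(im[110:240,200:340],None,fx=3,fy=3,interpolation=cv2.INTER_CUBIC)
w=cv2.imread("pics/g2.png")
cv2.imwrite("pics/c3.png",np.hstack([a[:384,:400,::-1],w[:,110:510]]))
d=np.load("g2.npz");c=(d['K'],d['o'],d['R']);print(c[1],proj(c,[[473,-77,56],[473,-81.5,90],[484,-83,90],[423,-75,90],[577,-95,91]]).round(0).tolist())
E
```

```text
5.4 [472.9 -76.8  55.6] [180.     0.    -6.75] [-0.28  0.7   0.58  2.12 -0.75  0.54 -0.83] [ 0.6 -0.8 -0.6] 69.9
[548.73533741 -86.24988442 235.99013745] [[260.0, 226.0], [269.0, 252.0], [269.0, 231.0], [267.0, 337.0], [274.0, 10.0]]
```

View pics/c3.png

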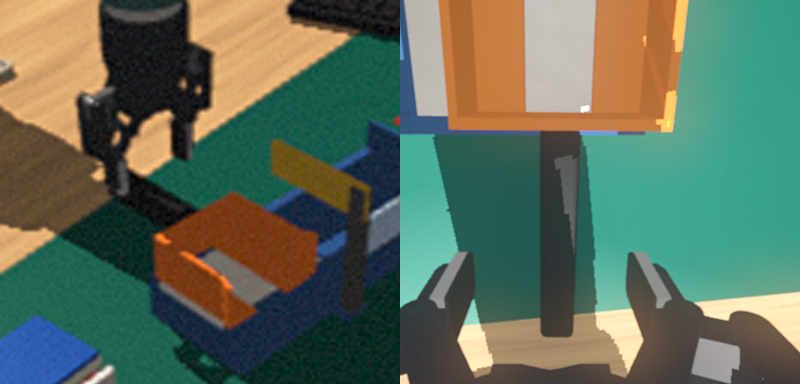

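```bash
python3 - <<'E'
from h import *
c=cam("scene");d=np.load("g2.npz");w=(d['K'],d['o'],d['R'])
for z in (56,70,80,90,100):
    P=[[473,-77-35-5,z],[473,-77+35+5,z]]
    print(z,((proj(c,P)-[200,110])*3).round().tolist(),proj(w,np.array(P)+[11,0,0]).round().tolist())
E
```

```text
56 [[120.0, 235.0], [177.0, 195.0]] [[327.0, 201.0], [189.0, 216.0]]
70 [[120.0, 222.0], [177.0, 183.0]] [[332.0, 209.0], [184.0, 225.0]]
80 [[119.0, 213.0], [176.0, 174.0]] [[336.0, 216.0], [179.0, 233.0]]
90 [[119.0, 204.0], [176.0, 165.0]] [[340.0, 224.0], [174.0, 242.0]]
100 [[118.0, 195.0], [176.0, 156.0]] [[346.0, 232.0], [169.0, 251.0]]
```

Both views agree: with TCP reported at z=56, the fingertips are actually about 36–40 mm higher, at z≈91 when shut. The fingers closed above the handle, and the scoop has not moved. I'll go 36 mm lower and centre in y.

>>> {"api": "apply_moves", "payload": {
  "increments": [
    {"tx": 0,"ty": -0.0045,"tz": 0,"rx": 0,"ry": 0,"rz": -0.07,"claw": 0.06},
    {"tx": 0,"ty": -0.0045,"tz": -0.01,"rx": 0,"ry": 0,"rz": -0.07,"claw": 0.06},
    {"tx": 0,"ty": -0.0045,"tz": -0.02,"rx": 0,"ry": 0,"rz": -0.07,"claw": 0.06},
    {"tx": 0,"ty": -0.0045,"tz": -0.03,"rx": 0,"ry": 0,"rz": -0.07,"claw": 0.06},
    {"tx": 0,"ty": -0.0045,"tz": -0.036,"rx": 0,"ry": 0,"rz": -0.07,"claw": 0.06},
    {"tx": 0,"ty": -0.0045,"tz": -0.036,"rx": 0,"ry": 0,"rz": -0.07,"claw": 0.06}
  ]
}}

```text
clock: 6.1
eef_pos: [472.1, -81.1, 18.5]
tool_rot: [-3.141, 0.002, -0.124]
force: [-0.4, 0.8, 0.3]
width: 59.8
```

>>> {"api": "apply_moves", "payload": {
  "increments": [
    {"tx": 0,"ty": 0,"tz": 0,"rx": 0,"ry": 0,"rz": 0,"claw": 0.03},
    {"tx": 0,"ty": 0,"tz": 0,"rx": 0,"ry": 0,"rz": 0,"claw": 0.0},
    {"tx": 0,"ty": 0,"tz": 0,"rx": 0,"ry": 0,"rz": 0,"claw": 0.0},
    {"tx": 0,"ty": 0,"tz": 0,"rx": 0,"ry": 0,"rz": 0,"claw": 0.0},
    {"tx": 0,"ty": 0,"tz": 0,"rx": 0,"ry": 0,"rz": 0,"claw": 0.0},
    {"tx": 0,"ty": 0,"tz": 0,"rx": 0,"ry": 0,"rz": 0,"claw": 0.0}
  ]
}}

```text
clock: 6.7
eef_pos: [473.2, -81.2, 19.9]
tool_rot: [-3.142, -0.001, -0.124]
force: [-0.7, 1.1, 3.9]
width: 16.8
```

```bash
python3 w.py g3; python3 - <<'E'
from h import *
im=get_image("scene")
a=cv2.resize(im[110:240,200:340],None,fx=3,fy=3,interpolation=cv2.INTER_CUBIC)
w=cv2.imread("pics/g3.png")
cv2.imwrite("pics/c4.png",np.hstack([a[:384,:400,::-1],w[:,110:510]]))
c=cam("scene");print(((proj(c,[[473,-95,z] for z in (30,45,56,70)])-[200,110])*3).round().tolist())
E
```

```text
6.7 [473.2 -81.2  19.9] [-1.80e+02 -4.00e-02 -7.09e+00] [-0.21  0.75  0.49  2.13 -0.82  0.46 -0.77] [-0.7  1.1  3.9] 16.8
[[138.0, 246.0], [137.0, 233.0], [136.0, 223.0], [136.0, 211.0]]
```

View pics/c4.png

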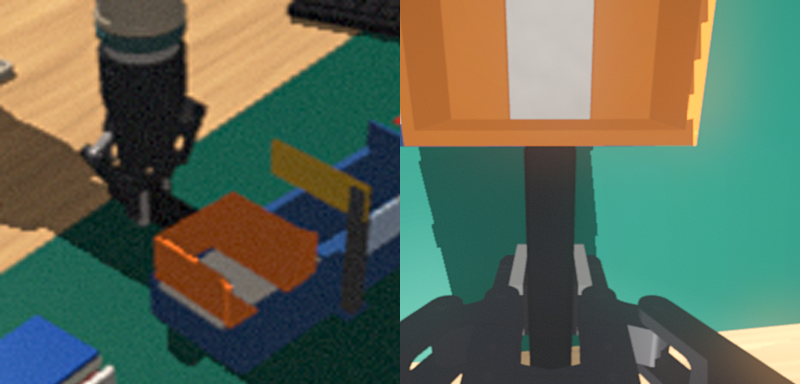

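Gripped: width 16.8, tips at z≈57 by the scene view, handle between the pads. Next I'll work out the rack pose from the saved views.

```bash
python3 - <<'E'
from h import *
d=np.load("scoop.npz");c=(d['K'],d['o'],d['R']);im=d['im']
fl=lambda p:cv2.fitLine(p[:,:2].astype(np.float32),cv2.DIST_HUBER,0,.01,.01).ravel().round(3)
m=mask(im,(0,0,110),(180,55,255),(395,0,512,125))
L=[(np.flatnonzero(m[r])[0]-.5,r) for r in range(10,98,3)]
N=[(x,np.flatnonzero(m[:,x])[-1]+.5) for x in range(424,508,3)]
print("left",fl(plane(c,L,2)),plane(c,L[:1]+L[-1:],2).round(1).tolist());print("near",fl(plane(c,N,2)),plane(c,N[:1]+N[-1:],2).round(1).tolist())
t=cv2.imread("pics/top0.png")[:,:,::-1].copy();ct=cam("top")
mt=mask(t,(105,120,60),(122,255,255),(290,155,340,205));k=max(cv2.findContours(mt,0,1)[0],key=cv2.contourArea)
print(cv2.boundingRect(k),rect(ct,mt,108))
g=mask(t,(0,0,80),(180,60,255),(290,160,300,205)); 
g=mask(t,(0,0,60),(180,70,255),(290,190,335,205)); print(rect(ct,g,2))
g=mask(t,(0,0,60),(180,70,255),(285,160,302,205)); print(rect(ct,g,2))
E
```

```text
left [ 1.00000e+00 -2.90000e-02  5.68539e+02 -2.65678e+02] [[609.3, -266.7, 2.0], [525.7, -264.9, 2.0]]
near [ 2.60000e-02  1.00000e+00  5.15942e+02 -3.16574e+02] [[517.0, -273.2, 2.0], [515.1, -359.8, 2.0]]
(305, 171, 24, 23) (array([ 567.8, -321.9]), array([72.2, 68.6]), 87.7, 83)
(array([ 530.4, -321. ]), array([109.6,  30.4]), 84.2, 87)
(array([ 570.1, -275.7]), array([98.9, 17. ]), 1.1, 67)
```

>>> {"api": "apply_moves", "payload": {
  "increments": [
    {"tx": 0,"ty": 0,"tz": 0.01,"rx": 0,"ry": 0,"rz": 0,"claw": 0},
    {"tx": 0,"ty": 0,"tz": 0.03,"rx": 0,"ry": 0,"rz": 0,"claw": 0},
    {"tx": 0,"ty": 0,"tz": 0.055,"rx": 0,"ry": 0,"rz": 0,"claw": 0},
    {"tx": -0.01,"ty": -0.02,"tz": 0.065,"rx": 0,"ry": 0,"rz": 0.1,"claw": 0},
    {"tx": -0.03,"ty": -0.05,"tz": 0.065,"rx": 0,"ry": 0,"rz": 0.3,"claw": 0},
    {"tx": -0.05,"ty": -0.085,"tz": 0.065,"rx": 0,"ry": 0,"rz": 0.5,"claw": 0},
    {"tx": -0.07,"ty": -0.12,"tz": 0.065,"rx": 0,"ry": 0,"rz": 0.7,"claw": 0},
    {"tx": -0.09,"ty": -0.155,"tz": 0.065,"rx": 0,"ry": 0,"rz": 0.9,"claw": 0},
    {"tx": -0.11,"ty": -0.19,"tz": 0.065,"rx": 0,"ry": 0,"rz": 1.1,"claw": 0},
    {"tx": -0.125,"ty": -0.22,"tz": 0.065,"rx": 0,"ry": 0,"rz": 1.2,"claw": 0},
    {"tx": -0.131,"ty": -0.2355,"tz": 0.065,"rx": 0,"ry": 0,"rz": 1.26,"claw": 0},
    {"tx": -0.131,"ty": -0.2355,"tz": 0.065,"rx": 0,"ry": 0,"rz": 1.26,"claw": 0}
  ]
}}

```text
clock: 8.0
eef_pos: [340.4, -319.8, 85.2]
tool_rot: [3.139, 0.0, -0.019]
force: [0.3, 0.9, -1.3]
width: 17.2
```

```bash
python3 w.py pre; python3 - <<'E'
from h import *
d=np.load("pre.npz");c=(d['K'],d['o'],d['R']);im=d['im']
m=mask(im,(4,140,60),(20,255,255),(0,0,512,384))
k=max(cv2.findContours(m,0,1)[0],key=cv2.contourArea);print("orange bbox wrist",cv2.boundingRect(k))
t=get_image("top");cv2.imwrite("pics/top2.png",t[:,:,::-1]);ct=cam("top")
z=read_state()['eef_pos'][2]+25+46
mo=mask(t,(4,120,60),(20,255,255),(290,150,350,260));print("scoop",z,rect(ct,mo,z))
a=t[150:250,260:360];w=im
cv2.imwrite("pics/c5.png",np.hstack([cv2.resize(a,(384,384),interpolation=cv2.INTER_CUBIC),w[:,50:450]])[:,:,::-1])
E
```

```text
8.0 [ 340.4 -319.8   85.2] [179.86   0.    -1.11] [ 0.33  0.61  0.54  2.13 -0.6   0.55 -0.27] [ 0.3  0.9 -1.3] 17.2
orange bbox wrist (95, 0, 329, 146)
scoop 155.63407823155228 (array([ 448.7, -320. ]), array([106.3,  95.8]), 89.7, 186)
```

View pics/c5.png

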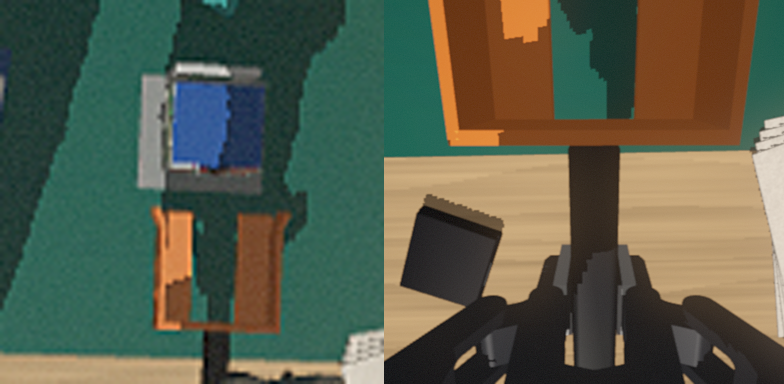

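The left panel shows the scoop nose just short of the stack and laterally in line (scoop cols 155–290, pads 172–265). The black look-alike and the papers are clear of the gripper. Lowering behind the rack.

>>> {"api": "apply_moves", "payload": {
  "increments": [
    {"tx": 0,"ty": 0,"tz": -0.02,"rx": 0,"ry": 0,"rz": 0.05,"claw": 0},
    {"tx": 0,"ty": 0,"tz": -0.045,"rx": 0,"ry": 0,"rz": 0.05,"claw": 0},
    {"tx": 0,"ty": 0,"tz": -0.07,"rx": 0,"ry": 0,"rz": 0.05,"claw": 0},
    {"tx": 0,"ty": 0,"tz": -0.088,"rx": 0,"ry": 0,"rz": 0.05,"claw": 0},
    {"tx": 0,"ty": 0,"tz": -0.097,"rx": 0,"ry": 0,"rz": 0.05,"claw": 0},
    {"tx": 0,"ty": 0,"tz": -0.097,"rx": 0,"ry": 0,"rz": 0.05,"claw": 0},
    {"tx": 0,"ty": 0,"tz": -0.097,"rx": 0,"ry": 0,"rz": 0.05,"claw": 0}
  ]
}}

```text
clock: 8.8
eef_pos: [342.4, -316.4, -12.0]
tool_rot: [3.142, -0.0, -0.009]
force: [0.3, 0.1, -0.7]
width: 17.2
```

```bash
python3 w.py low; python3 - <<'E'
from h import *
s=read_state();ct=cam("top");t=get_image("top");z=s['eef_pos'][2]+25+46
mo=mask(t,(4,120,60),(20,255,255),(280,150,350,260));print("scoop",z,rect(ct,mo,z))
c=cam("scene");im=get_image("scene");m=mask(im,(4,120,60),(20,255,255),(100,150,300,330));k=max(cv2.findContours(m,0,1)[0],key=cv2.contourArea)[:,0]
# rear-right/ front top corners in scene vs model
i=[k[:,1].argmax(),k[:,0].argmin(),k[:,0].argmax(),k[:,1].argmin()];print(k[i].tolist())
o=s['eef_pos']+[104.7,-2.7,25]
print(proj(c,o+np.array([[50,-54,0],[50,54,0],[50,-54,46],[50,54,46],[-46,-48,46],[-46,48,46],[-46,-48,0]])).round(1).tolist())
E
```

```text
8.8 [ 342.4 -316.4  -12. ] [ 1.8e+02 -2.0e-02 -5.0e-01] [ 0.48  0.77  0.31  2.17 -0.78  0.3  -0.12] [ 0.3  0.1 -0.7] 17.2
scoop 59.30578145837737 (array([ 450.4, -316.9]), array([107.4,  96.2]), 89.6, 170)
[[177, 255], [100, 171], [274, 150], [179, 150]]
[[176.5, 257.4], [209.0, 232.9], [173.6, 243.4], [207.2, 219.2], [149.4, 224.7], [179.3, 205.1], [152.8, 238.4]]
```

>>> {"api": "apply_moves", "payload": {
  "increments": [
    {"tx": 0,"ty": -0.0035,"tz": 0,"rx": 0,"ry": 0,"rz": -0.03,"claw": 0},
    {"tx": 0.01,"ty": -0.0035,"tz": 0,"rx": 0,"ry": 0,"rz": -0.03,"claw": 0},
    {"tx": 0.02,"ty": -0.0036,"tz": 0,"rx": 0,"ry": 0,"rz": -0.03,"claw": 0},
    {"tx": 0.03,"ty": -0.0037,"tz": 0,"rx": 0,"ry": 0,"rz": -0.03,"claw": 0},
    {"tx": 0.04,"ty": -0.0038,"tz": 0,"rx": 0,"ry": 0,"rz": -0.03,"claw": 0},
    {"tx": 0.05,"ty": -0.0039,"tz": 0,"rx": 0,"ry": 0,"rz": -0.03,"claw": 0},
    {"tx": 0.05,"ty": -0.0039,"tz": 0,"rx": 0,"ry": 0,"rz": -0.03,"claw": 0}
  ]
}}

```text
clock: 9.65
eef_pos: [394.2, -320.4, -12.5]
tool_rot: [3.141, -0.001, -0.009]
force: [0.3, -0.3, -1.7]
width: 17.6
```

```bash
python3 w.py in1; python3 - <<'E'
from h import *
s=read_state();ct=cam("top");t=get_image("top");z=s['eef_pos'][2]+25+46
mo=mask(t,(4,120,60),(20,255,255),(280,150,350,260))
print("scoop",rect(ct,mo,z),"pads",rect(ct,mask(t,(105,120,40),(122,255,255),(290,155,340,200)),108))
d=np.load("in1.npz");c=(d['K'],d['o'],d['R']);im=d['im']
m=mask(im,(4,140,60),(20,255,255),(0,0,512,384))
for r in (5,25,50,80):
    x=np.flatnonzero(m[r]); g=np.flatnonzero(np.diff(x)>8); print(r,x[0],x[-1],[(x[i],x[i+1]) for i in g])
E
```

```text
9.65 [ 394.2 -320.4  -12.5] [ 1.7996e+02 -7.0000e-02 -5.4000e-01] [ 0.38  0.81  0.38  2.07 -0.76  0.41 -0.22] [ 0.3 -0.3 -1.7] 17.6
scoop (array([ 499.7, -321. ]), array([104.5,  95.8]), 89.5, 169) pads (array([ 566.9, -321.8]), array([72.7, 68.3]), 86.1, 84)
5 95 423 [(np.int64(216), np.int64(304))]
25 98 420 [(np.int64(216), np.int64(303))]
50 101 417 [(np.int64(217), np.int64(302))]
80 105 413 [(np.int64(218), np.int64(301))]
```

>>> {"api": "apply_moves", "payload": {
  "increments": [
    {"tx": 0.01,"ty": -0.0001,"tz": 0,"rx": 0,"ry": 0,"rz": 0,"claw": 0},
    {"tx": 0.02,"ty": -0.0002,"tz": 0,"rx": 0,"ry": 0,"rz": 0,"claw": 0},
    {"tx": 0.03,"ty": -0.0003,"tz": 0,"rx": 0,"ry": 0,"rz": 0,"claw": 0},
    {"tx": 0.04,"ty": -0.0004,"tz": 0,"rx": 0,"ry": 0,"rz": 0,"claw": 0},
    {"tx": 0.048,"ty": -0.0005,"tz": 0,"rx": 0,"ry": 0,"rz": 0,"claw": 0},
    {"tx": 0.054,"ty": -0.0005,"tz": 0,"rx": 0,"ry": 0,"rz": 0,"claw": 0},
    {"tx": 0.054,"ty": -0.0005,"tz": 0,"rx": 0,"ry": 0,"rz": 0,"claw": 0},
    {"tx": 0.054,"ty": -0.0005,"tz": 0,"rx": 0,"ry": 0,"rz": 0,"claw": 0}
  ]
}}

```text
clock: 10.55
eef_pos: [445.6, -321.1, -12.5]
tool_rot: [-3.141, 0.001, -0.012]
force: [0.2, 1.1, -0.9]
width: 17.3
```

```bash
python3 w.py in2; python3 - <<'E'
from h import *
s=read_state();ct=cam("top");t=get_image("top");z=s['eef_pos'][2]+25+46
mo=mask(t,(4,120,60),(20,255,255),(280,150,350,260))
print("scoop",rect(ct,mo,z),"pads",rect(ct,mask(t,(105,120,40),(122,255,255),(290,155,340,200)),108))
w=cv2.imread("pics/in2.png");a=cv2.resize(t[140:240,270:370,::-1],(280,280),interpolation=cv2.INTER_CUBIC)
b=np.zeros((384,792,3),np.uint8);b[:,:512]=w;b[:280,512:]=a;cv2.imwrite("pics/c6.png",b)
E
```

```text
10.55 [ 445.6 -321.1  -12.5] [-1.7999e+02  3.0000e-02 -7.0000e-01] [ 0.29  0.85  0.44  1.95 -0.73  0.5  -0.32] [ 0.2  1.1 -0.9] 17.3
scoop (array([ 551.2, -321.7]), array([107.8,  98. ]), 89.5, 168) pads (array([ 567.8, -321.6]), array([72.2, 66.8]), 86.5, 82)
```

View pics/c6.png

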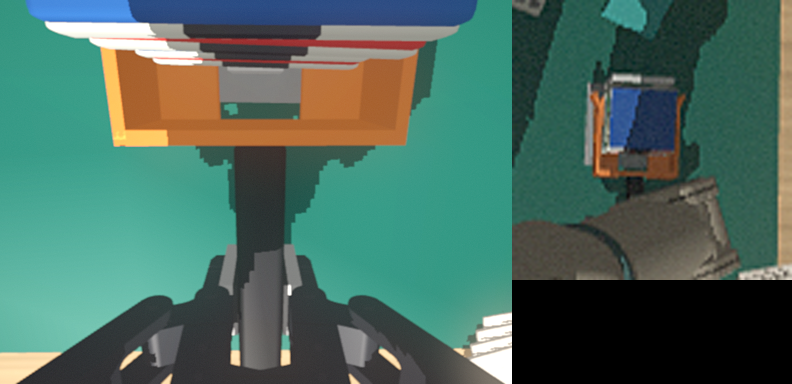

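Wrist view: the pads (cols 28–480) are centred over the scoop (103–418), with the floor passing below them. Last few mm, then lift.

>>> {"api": "apply_moves", "payload": {
  "increments": [
    {"tx": 0.003,"ty": 0,"tz": 0,"rx": 0,"ry": 0,"rz": 0,"claw": 0},
    {"tx": 0.006,"ty": 0,"tz": 0,"rx": 0,"ry": 0,"rz": 0,"claw": 0},
    {"tx": 0.007,"ty": 0,"tz": 0,"rx": 0,"ry": 0,"rz": 0,"claw": 0},
    {"tx": 0.007,"ty": 0,"tz": 0,"rx": 0,"ry": 0,"rz": 0,"claw": 0}
  ]
}}

```text
clock: 11.05
eef_pos: [453.3, -321.1, -12.4]
tool_rot: [3.142, -0.0, -0.012]
force: [0.1, 0.3, -0.8]
width: 17.6
```

>>> {"api": "apply_moves", "payload": {
  "increments": [
    {"tx": 0,"ty": 0,"tz": 0.003,"rx": 0,"ry": 0,"rz": 0,"claw": 0},
    {"tx": 0,"ty": 0,"tz": 0.006,"rx": 0,"ry": 0,"rz": 0,"claw": 0},
    {"tx": 0,"ty": 0,"tz": 0.009,"rx": 0,"ry": 0,"rz": 0,"claw": 0},
    {"tx": 0,"ty": 0,"tz": 0.012,"rx": 0,"ry": 0,"rz": 0,"claw": 0},
    {"tx": 0,"ty": 0,"tz": 0.015,"rx": 0,"ry": 0,"rz": 0,"claw": 0},
    {"tx": 0,"ty": 0,"tz": 0.018,"rx": 0,"ry": 0,"rz": 0,"claw": 0},
    {"tx": 0,"ty": 0,"tz": 0.022,"rx": 0,"ry": 0,"rz": 0,"claw": 0},
    {"tx": 0,"ty": 0,"tz": 0.026,"rx": 0,"ry": 0,"rz": 0,"claw": 0},
    {"tx": 0,"ty": 0,"tz": 0.03,"rx": 0,"ry": 0,"rz": 0,"claw": 0},
    {"tx": 0,"ty": 0,"tz": 0.03,"rx": 0,"ry": 0,"rz": 0,"claw": 0}
  ]
}}

```text
clock: 12.05
eef_pos: [453.3, -321.5, 18.2]
tool_rot: [3.141, -0.001, -0.012]
force: [0.3, -0.6, -2.7]
width: 17.1
```

```bash
cat > chk.py <<'E'
from h import *
import sys
s=read_state();ct=cam("top");t=get_image("top");cv2.imwrite(f"pics/{sys.argv[1]}_top.png",t[:,:,::-1])
o=s['eef_pos']+Ro.from_euler('xyz',[0,0,s['tool_rot'][2]]).as_matrix()@[104.7,-.7,25]
print(s['clock'],s['eef_pos'].round(1),np.degrees(s['tool_rot']).round(2),"F",s['force'].round(1),"T",s['torque'].round(2),s['width'].round(1),"origin",o.round(1))
b=proj(ct,[o+[0,0,46]])[0].astype(int);box=(b[0]-45,max(b[1]-40,0),b[0]+45,b[1]+40)
npad=float(sys.argv[2]);col={5:((105,120,40),(122,255,255)),3:((50,100,40),(75,255,255))}
print("scoop",rect(ct,mask(t,(4,120,60),(20,255,255),box),o[2]+46))
if npad in col: print("pads",rect(ct,mask(t,*col[npad],box),o[2]+4+16*npad))
E
python3 chk.py lift 5; python3 w.py lift; python3 - <<'E'
from h import *
d=np.load("lift.npz");im=d['im'];m=mask(im,(4,140,60),(20,255,255),(0,0,512,384))
print(cv2.boundingRect(max(cv2.findContours(m,0,1)[0],key=cv2.contourArea)))
b=mask(im,(105,120,40),(122,255,255),(0,0,512,384));print("blue",cv2.boundingRect(max(cv2.findContours(b,0,1)[0],key=cv2.contourArea)))
d=np.load("in2.npz");im=d['im'];m=mask(im,(4,140,60),(20,255,255),(0,0,512,384))
print(cv2.boundingRect(max(cv2.findContours(m,0,1)[0],key=cv2.contourArea)))
E
```

```text
12.1 [ 453.2 -321.3   17.9] [ 1.7998e+02 -3.0000e-02 -7.0000e-01] [ 0.25  0.81  0.5   1.93 -0.69  0.58 -0.36] [ 0.6  0.3 -2.4] 17.1
(106, 78, 307, 68)
blue (65, 0, 376, 72)
(101, 48, 317, 98)Traceback (most recent call last):
  File "chk.py", line 5, in <module>
    print(s['clock'],s['eef_pos'].round(1),np.degrees(s['tool_rot']).round(2),"F",s['force'].round(1),"T",s['torque'].round(2),s['width'].round(1),"origin",o.round(1))
                                                                                                                               ^^^^^^^^^^^^^^^^
AttributeError: 'float' object has no attribute 'round'
```

>>> {"api": "apply_moves", "payload": {
  "increments": [
    {"tx": 0,"ty": 0,"tz": 0.004,"rx": 0,"ry": 0,"rz": 0,"claw": 0},
    {"tx": 0,"ty": 0,"tz": 0.012,"rx": 0,"ry": 0,"rz": 0,"claw": 0},
    {"tx": 0,"ty": 0,"tz": 0.024,"rx": 0,"ry": 0,"rz": 0,"claw": 0},
    {"tx": 0,"ty": 0,"tz": 0.038,"rx": 0,"ry": 0,"rz": 0,"claw": 0},
    {"tx": 0,"ty": 0,"tz": 0.052,"rx": 0,"ry": 0,"rz": 0,"claw": 0},
    {"tx": 0,"ty": 0,"tz": 0.066,"rx": 0,"ry": 0,"rz": 0,"claw": 0},
    {"tx": 0,"ty": 0,"tz": 0.08,"rx": 0,"ry": 0,"rz": 0,"claw": 0},
    {"tx": 0,"ty": 0,"tz": 0.094,"rx": 0,"ry": 0,"rz": 0,"claw": 0},
    {"tx": 0,"ty": 0,"tz": 0.104,"rx": 0,"ry": 0,"rz": 0,"claw": 0},
    {"tx": 0,"ty": 0,"tz": 0.112,"rx": 0,"ry": 0,"rz": 0,"claw": 0},
    {"tx": 0,"ty": 0,"tz": 0.115,"rx": 0,"ry": 0,"rz": 0,"claw": 0},
    {"tx": 0,"ty": 0,"tz": 0.115,"rx": 0,"ry": 0,"rz": 0,"claw": 0}
  ]
}}

```text
clock: 13.35
eef_pos: [453.1, -321.2, 132.8]
tool_rot: [3.141, -0.0, -0.012]
force: [0.9, 0.8, -3.7]
width: 17.1
```

>>> {"api": "apply_moves", "payload": {
  "increments": [
    {"tx": 0,"ty": 0.004,"tz": 0,"rx": 0,"ry": 0,"rz": 0,"claw": 0},
    {"tx": 0.001,"ty": 0.012,"tz": 0,"rx": 0,"ry": 0,"rz": -0.04,"claw": 0},
    {"tx": 0.002,"ty": 0.024,"tz": 0,"rx": 0,"ry": 0,"rz": -0.08,"claw": 0},
    {"tx": 0.004,"ty": 0.04,"tz": 0,"rx": 0,"ry": 0,"rz": -0.12,"claw": 0},
    {"tx": 0.006,"ty": 0.06,"tz": 0,"rx": 0,"ry": 0,"rz": -0.18,"claw": 0},
    {"tx": 0.008,"ty": 0.08,"tz": 0,"rx": 0,"ry": 0,"rz": -0.24,"claw": 0},
    {"tx": 0.01,"ty": 0.1,"tz": 0,"rx": 0,"ry": 0,"rz": -0.3,"claw": 0},
    {"tx": 0.012,"ty": 0.12,"tz": 0,"rx": 0,"ry": 0,"rz": -0.36,"claw": 0},
    {"tx": 0.014,"ty": 0.14,"tz": 0,"rx": 0,"ry": 0,"rz": -0.42,"claw": 0},
    {"tx": 0.016,"ty": 0.16,"tz": 0,"rx": 0,"ry": 0,"rz": -0.48,"claw": 0},
    {"tx": 0.018,"ty": 0.18,"tz": 0,"rx": 0,"ry": 0,"rz": -0.54,"claw": 0},
    {"tx": 0.02,"ty": 0.2,"tz": 0,"rx": 0,"ry": 0,"rz": -0.6,"claw": 0}
  ]
}}

```text
clock: 14.55
eef_pos: [472.6, -118.9, 132.4]
tool_rot: [-3.141, 0.001, -0.064]
force: [0.2, 0.2, -2.6]
width: 17.4
```

>>> {"api": "apply_moves", "payload": {
  "increments": [
    {"tx": 0.002,"ty": 0.02,"tz": 0,"rx": 0,"ry": 0,"rz": -0.06,"claw": 0},
    {"tx": 0.004,"ty": 0.04,"tz": 0,"rx": 0,"ry": 0,"rz": -0.12,"claw": 0},
    {"tx": 0.006,"ty": 0.06,"tz": 0,"rx": 0,"ry": 0,"rz": -0.18,"claw": 0},
    {"tx": 0.008,"ty": 0.08,"tz": 0,"rx": 0,"ry": 0,"rz": -0.24,"claw": 0},
    {"tx": 0.01,"ty": 0.1,"tz": 0,"rx": 0,"ry": 0,"rz": -0.3,"claw": 0},
    {"tx": 0.012,"ty": 0.12,"tz": 0,"rx": 0,"ry": 0,"rz": -0.36,"claw": 0},
    {"tx": 0.014,"ty": 0.14,"tz": 0,"rx": 0,"ry": 0,"rz": -0.44,"claw": 0},
    {"tx": 0.016,"ty": 0.16,"tz": 0,"rx": 0,"ry": 0,"rz": -0.52,"claw": 0},
    {"tx": 0.018,"ty": 0.18,"tz": 0,"rx": 0,"ry": 0,"rz": -0.6,"claw": 0},
    {"tx": 0.0185,"ty": 0.193,"tz": 0,"rx": 0,"ry": 0,"rz": -0.66,"claw": 0},
    {"tx": 0.0185,"ty": 0.2,"tz": 0,"rx": 0,"ry": 0,"rz": -0.66,"claw": 0},
    {"tx": 0.0185,"ty": 0.2025,"tz": 0,"rx": 0,"ry": 0,"rz": -0.66,"claw": 0}
  ]
}}

```text
clock: 15.75
eef_pos: [491.0, 82.1, 132.5]
tool_rot: [3.142, 0.001, -0.121]
force: [0.1, -0.1, -2.3]
width: 17.6
```

```bash
sed -i "s/s\['width'\].round(1)/round(s['width'],1)/" chk.py; python3 chk.py over 5; python3 w.py over;python3 - <<'E'
from h import *
d=np.load("over.npz");im=d['im']
b=mask(im,(105,120,40),(122,255,255),(0,0,512,120));print("blue",cv2.boundingRect(max(cv2.findContours(b,0,1)[0],key=cv2.contourArea)))
m=mask(im,(4,140,60),(20,255,255),(0,0,512,384));print(cv2.boundingRect(max(cv2.findContours(m,0,1)[0],key=cv2.contourArea)))
E
```

```text
15.75 [491.   82.1 132.5] [ 1.80e+02  3.00e-02 -6.93e+00] F [ 0.1 -0.1 -2.3] T [ 0.05  0.22 -0.01] 17.6 origin [594.8  68.8 157.5]
scoop (array([597.5,  63.6]), array([103. , 100.7]), 81.4, 141)
pads (array([605.1,  67.8]), array([72.6, 66. ]), 82.9, 90)
15.8 [491.1  81.8 132.5] [ 1.80e+02  2.00e-02 -6.97e+00] [-0.72  0.62  0.77  2.01 -0.63  0.76 -1.26] [-0.5 -0.3 -3.1] 17.0
blue (66, 0, 360, 72)
(106, 77, 310, 69)
```

>>> {"api": "apply_moves", "payload": {
  "increments": [
    {"tx": 0.0005,"ty": -0.0005,"tz": -0.004,"rx": 0,"ry": 0,"rz": 0,"claw": 0},
    {"tx": 0.0005,"ty": -0.0005,"tz": -0.014,"rx": 0,"ry": 0,"rz": 0,"claw": 0},
    {"tx": 0.0005,"ty": -0.0005,"tz": -0.028,"rx": 0,"ry": 0,"rz": 0,"claw": 0},
    {"tx": 0.0005,"ty": -0.0005,"tz": -0.043,"rx": 0,"ry": 0,"rz": 0,"claw": 0},
    {"tx": 0.0005,"ty": -0.0005,"tz": -0.058,"rx": 0,"ry": 0,"rz": 0,"claw": 0},
    {"tx": 0.0005,"ty": -0.0005,"tz": -0.073,"rx": 0,"ry": 0,"rz": 0,"claw": 0},
    {"tx": 0.0005,"ty": -0.0005,"tz": -0.086,"rx": 0,"ry": 0,"rz": 0,"claw": 0},
    {"tx": 0.0005,"ty": -0.0005,"tz": -0.096,"rx": 0,"ry": 0,"rz": 0,"claw": 0},
    {"tx": 0.0005,"ty": -0.0005,"tz": -0.102,"rx": 0,"ry": 0,"rz": 0,"claw": 0},
    {"tx": 0.0005,"ty": -0.0005,"tz": -0.106,"rx": 0,"ry": 0,"rz": 0,"claw": 0},
    {"tx": 0.0005,"ty": -0.0005,"tz": -0.109,"rx": 0,"ry": 0,"rz": 0,"claw": 0},
    {"tx": 0.0005,"ty": -0.0005,"tz": -0.109,"rx": 0,"ry": 0,"rz": 0,"claw": 0}
  ]
}}

```text
clock: 17.05
eef_pos: [492.1, 80.9, 23.6]
tool_rot: [-3.141, -0.0, -0.122]
force: [0.7, -1.0, -2.5]
width: 17.5
```

>>> {"api": "apply_moves", "payload": {
  "increments": [
    {"tx": 0,"ty": 0,"tz": -0.0015,"rx": 0,"ry": 0,"rz": 0,"claw": 0},
    {"tx": 0,"ty": 0,"tz": -0.003,"rx": 0,"ry": 0,"rz": 0,"claw": 0},
    {"tx": 0,"ty": 0,"tz": -0.003,"rx": 0,"ry": 0,"rz": 0,"claw": 0},
    {"tx": 0,"ty": 0,"tz": -0.003,"rx": 0,"ry": 0,"rz": 0,"claw": 0}
  ]
}}

```text
clock: 17.45
eef_pos: [492.0, 80.9, 20.7]
tool_rot: [-3.141, -0.0, -0.122]
force: [0.1, 0.1, -2.3]
width: 17.6
```

```bash
python3 chk.py rail 5
```

```text
17.45 [492.   80.9  20.7] [-1.7999e+02 -1.0000e-02 -6.9900e+00] F [ 0.1  0.1 -2.3] T [ 0.03  0.24 -0.01] 17.6 origin [595.9  67.5  45.7]
scoop (array([596. ,  63.7]), array([108.2,  97.9]), 83.9, 169)
pads (array([608.6,  59.7]), array([95.6, 74.6]), 83.1, 105)
```

>>> {"api": "apply_moves", "payload": {
  "increments": [
    {"tx": 0,"ty": 0,"tz": -0.0007,"rx": 0,"ry": 0,"rz": 0,"claw": 0},
    {"tx": 0,"ty": 0,"tz": -0.0014,"rx": 0,"ry": 0,"rz": 0,"claw": 0},
    {"tx": 0,"ty": 0,"tz": -0.0014,"rx": 0,"ry": 0,"rz": 0,"claw": 0}
  ]
}}

```text
clock: 17.8
eef_pos: [491.9, 80.9, 19.9]
tool_rot: [-3.141, -0.0, -0.122]
force: [-2.9, 0.4, 6.6]
width: 17.3
```

Resting lightly on the rails. Drag under the bar.

>>> {"api": "apply_moves", "payload": {
  "increments": [
    {"tx": -0.0005,"ty": -0.004,"tz": 0.0006,"rx": 0,"ry": 0,"rz": 0,"claw": 0},
    {"tx": -0.0015,"ty": -0.012,"tz": 0.0006,"rx": 0,"ry": 0,"rz": 0,"claw": 0},
    {"tx": -0.0025,"ty": -0.02,"tz": 0.0006,"rx": 0,"ry": 0,"rz": 0,"claw": 0},
    {"tx": -0.0034,"ty": -0.028,"tz": 0.0006,"rx": 0,"ry": 0,"rz": 0,"claw": 0},
    {"tx": -0.0044,"ty": -0.036,"tz": 0.0006,"rx": 0,"ry": 0,"rz": 0,"claw": 0},
    {"tx": -0.0054,"ty": -0.044,"tz": 0.0006,"rx": 0,"ry": 0,"rz": 0,"claw": 0},
    {"tx": -0.0064,"ty": -0.052,"tz": 0.0006,"rx": 0,"ry": 0,"rz": 0,"claw": 0},
    {"tx": -0.0074,"ty": -0.06,"tz": 0.0006,"rx": 0,"ry": 0,"rz": 0,"claw": 0},
    {"tx": -0.0074,"ty": -0.06,"tz": 0.0006,"rx": 0,"ry": 0,"rz": 0,"claw": 0}
  ]
}}

```text
clock: 18.7
eef_pos: [484.5, 18.8, 20.0]
tool_rot: [3.14, -0.001, -0.125]
force: [-0.2, 0.1, 3.3]
width: 17.1
```

```bash
python3 chk.py drag 5; python3 w.py drag
```

```text
18.7 [484.5  18.8  20. ] [ 1.7993e+02 -4.0000e-02 -7.1400e+00] F [-0.2  0.1  3.3] T [0.13 0.   0.15] 17.1 origin [588.3   5.1  45. ]
scoop (array([568.1, -16.7]), array([ 75.7, 131.6]), 32.4, 124)
pads (array([594.4,  67.1]), array([151.2, 107.6]), 82.5, 157)
18.75 [484.5  18.9  20. ] [ 1.7991e+02 -4.0000e-02 -7.1500e+00] [-0.44  0.76  0.52  2.12 -0.84  0.48 -0.96] [ 0.1 -0.4  3.5] 17.4
```

>>> {"api": "apply_moves", "payload": {
  "increments": [
    {"tx": -0.001,"ty": -0.008,"tz": 0,"rx": 0,"ry": 0,"rz": 0,"claw": 0},
    {"tx": -0.002,"ty": -0.016,"tz": 0,"rx": 0,"ry": 0,"rz": 0,"claw": 0},
    {"tx": -0.003,"ty": -0.024,"tz": 0,"rx": 0,"ry": 0,"rz": 0,"claw": 0},
    {"tx": -0.004,"ty": -0.032,"tz": 0,"rx": 0,"ry": 0,"rz": 0,"claw": 0},
    {"tx": -0.005,"ty": -0.04,"tz": 0,"rx": 0,"ry": 0,"rz": 0,"claw": 0},
    {"tx": -0.006,"ty": -0.048,"tz": 0,"rx": 0,"ry": 0,"rz": 0,"claw": 0},
    {"tx": -0.007,"ty": -0.056,"tz": 0,"rx": 0,"ry": 0,"rz": 0,"claw": 0},
    {"tx": -0.008,"ty": -0.064,"tz": 0,"rx": 0,"ry": 0,"rz": 0,"claw": 0},
    {"tx": -0.009,"ty": -0.072,"tz": 0,"rx": 0,"ry": 0,"rz": 0,"claw": 0},
    {"tx": -0.01,"ty": -0.08,"tz": 0,"rx": 0,"ry": 0,"rz": 0,"claw": 0},
    {"tx": -0.011,"ty": -0.09,"tz": 0,"rx": 0,"ry": 0,"rz": 0,"claw": 0},
    {"tx": -0.0122,"ty": -0.0993,"tz": 0,"rx": 0,"ry": 0,"rz": 0,"claw": 0}
  ]
}}

```text
clock: 20.0
eef_pos: [472.3, -78.2, 19.9]
tool_rot: [-3.14, 0.0, -0.121]
force: [1.1, 5.4, 5.3]
width: 17.1
```

>>> {"api": "apply_moves", "payload": {
  "increments": [
    {"tx": 0,"ty": 0,"tz": 0,"rx": 0,"ry": 0,"rz": 0,"claw": 0},
    {"tx": 0,"ty": 0,"tz": 0,"rx": 0,"ry": 0,"rz": 0,"claw": 0}
  ]
}}

```text
clock: 20.2
eef_pos: [472.0, -80.4, 19.9]
tool_rot: [3.139, -0.001, -0.125]
force: [-1.1, -1.6, 5.3]
width: 17.4
```

```bash
python3 chk.py done 3; python3 w.py done; python3 - <<'E'
from h import *
t=cv2.imread("pics/done_top.png")[:,:,::-1].copy();ct=cam("top")
# things in tray: colours
for n,lo,hi in (("red",(0,150,60),(8,255,255)),("red2",(172,120,60),(180,255,255)),("bright blue",(105,150,110),(120,255,255)),("white",(0,0,130),(180,60,255)),("green",(50,140,60),(75,255,255))):
    m=mask(t,lo,hi,(165,140,275,205))
    for k in cv2.findContours(m,0,1)[0]:
        if cv2.contourArea(k)>15: print(n,cv2.boundingRect(k),cv2.contourArea(k))
w=get_image("wrist");hsv=cv2.cvtColor(w,cv2.COLOR_RGB2HSV)
for n,lo,hi in (("orange",(4,140,60),(20,255,255)),("green lid",(55,150,40),(75,255,255)),("red",(0,150,60),(4,255,255)),("white",(0,0,130),(180,50,255))):
    m=cv2.inRange(hsv,lo,hi);m[160:]=0
    for k in cv2.findContours(m,0,1)[0]:
        if cv2.contourArea(k)>80: print("w",n,cv2.boundingRect(k),cv2.contourArea(k))
E
```

```text
20.2 [472.  -80.4  19.9] [ 1.7987e+02 -3.0000e-02 -7.1700e+00] F [-1.1 -1.6  5.3] T [-0.27 -0.01 -0.11] 17.4 origin [575.8 -94.2  44.9]
scoop (array([ 574.7, -121.5]), array([ 46.5, 101.6]), 79.3, 86)
pads (array([586.4, -94.7]), array([72.3, 67.6]), 81.0, 82)
20.25 [472.  -80.4  19.9] [ 1.7985e+02 -3.0000e-02 -7.1600e+00] [-0.21  0.75  0.49  2.14 -0.82  0.45 -0.78] [-0.6 -3.   5.2] 17.5
bright blue (176, 162, 16, 13) 17.0
bright blue (176, 152, 43, 12) 56.5
white (185, 161, 33, 30) 581.0
white (172, 148, 47, 9) 44.0
w orange (95, 0, 331, 147) 20337.5
w white (290, 76, 83, 9) 444.5
w white (135, 72, 212, 47) 2970.0
w white (71, 0, 40, 122) 2539.5
w white (0, 0, 66, 146) 5534.5
```

```bash
python3 - <<'E'
from h import *
d=np.load("done.npz");im=d['im'];h=cv2.cvtColor(im,cv2.COLOR_RGB2HSV).astype(int)
def nm(p):
    H,S,V=p
    if V<50: return 'k'
    if S<60: return 'w' if V>130 else 'y'
    return 'R' if H<=3 or H>172 else 'o' if H<=20 else 'g' if H<96 else 'b'
import itertools
for r in range(0,140,8):
    s=[nm(p) for p in h[r]];x=0;o=[]
    for k,g in itertools.groupby(s):
        n=len(list(g)); 
        if n>3:o.append(f"{k}{x}-{x+n}")
        x+=n
    print(r,' '.join(o))
E
```

```text
0 w0-52 b53-70 w71-94 o94-123 g123-387 o387-427 g428-512
8 w0-63 b64-72 w72-96 o96-124 g124-386 o386-426 g426-512
16 w0-65 b65-73 w74-97 o97-125 g125-385 o385-425 g425-512
24 w0-66 b66-74 w75-98 o98-125 g125-384 o384-424 g424-512
32 w0-64 b66-75 w76-99 o99-126 g126-383 o383-423 g423-512
40 w0-60 b61-77 w77-100 o100-127 g127-382 o382-422 g422-512
48 w0-55 b57-78 w79-101 o101-128 g128-381 o381-421 g421-512
56 w0-51 b52-79 w80-102 o102-128 g128-380 o380-419 g420-512
64 w0-46 b48-80 w81-103 o103-129 g129-379 o379-418 g419-512
72 w0-41 b45-82 w82-104 o104-135 w135-145 y145-169 g173-377 o377-417 g418-512
80 w0-37 b40-83 w83-105 o105-164 w164-168 o168-172 w172-220 k222-227 y227-231 y237-241 y242-294 w294-369 o369-416 g417-512
88 w0-32 b36-84 w85-106 o106-219 w219-268 y268-286 w286-301 o301-318 w318-346 o346-415 g416-512
96 w0-28 b31-85 w86-108 o108-220 w220-301 o301-414 g415-512
104 w0-23 b27-87 w87-109 o109-220 w220-301 o301-413 g413-512
112 w0-19 b21-88 w89-110 o110-220 w220-300 o300-412 g412-512
120 w0-15 b16-89 w90-111 o111-411 g411-512
128 w0-10 b11-111 o112-410 g410-512
136 w0-6 b6-112 o113-408 g409-512
```

Pad 3 (green) now tops the load, offset about (9.5, +1.6) mm and yaw ≈ −2° in the scoop. The surplus pads are in the tray, by colour mask. Lift and carry to the stand.

>>> {"api": "apply_moves", "payload": {
  "increments": [
    {"tx": 0,"ty": 0,"tz": 0.004,"rx": 0,"ry": 0,"rz": 0,"claw": 0},
    {"tx": 0,"ty": 0,"tz": 0.012,"rx": 0,"ry": 0,"rz": 0,"claw": 0},
    {"tx": 0,"ty": 0,"tz": 0.024,"rx": 0,"ry": 0,"rz": 0,"claw": 0},
    {"tx": 0,"ty": 0,"tz": 0.038,"rx": 0,"ry": 0,"rz": 0,"claw": 0},
    {"tx": 0,"ty": 0,"tz": 0.052,"rx": 0,"ry": 0,"rz": 0,"claw": 0},
    {"tx": 0,"ty": 0,"tz": 0.066,"rx": 0,"ry": 0,"rz": 0,"claw": 0},
    {"tx": 0,"ty": 0,"tz": 0.08,"rx": 0,"ry": 0,"rz": 0,"claw": 0},
    {"tx": 0,"ty": 0,"tz": 0.094,"rx": 0,"ry": 0,"rz": 0,"claw": 0},
    {"tx": 0,"ty": 0,"tz": 0.103,"rx": 0,"ry": 0,"rz": 0,"claw": 0},
    {"tx": 0,"ty": 0,"tz": 0.109,"rx": 0,"ry": 0,"rz": 0,"claw": 0},
    {"tx": 0,"ty": 0,"tz": 0.112,"rx": 0,"ry": 0,"rz": 0,"claw": 0},
    {"tx": 0,"ty": 0,"tz": 0.112,"rx": 0,"ry": 0,"rz": 0,"claw": 0}
  ]
}}

```text
clock: 21.55
eef_pos: [472.4, -78.3, 132.0]
tool_rot: [-3.142, -0.0, -0.122]
force: [0.4, 0.4, -1.9]
width: 17.1
```

>>> {"api": "apply_moves", "payload": {
  "increments": [
    {"tx": 0,"ty": 0.004,"tz": 0,"rx": 0,"ry": 0,"rz": 0,"claw": 0},
    {"tx": 0,"ty": 0.012,"tz": 0,"rx": 0,"ry": 0,"rz": 0.02,"claw": 0},
    {"tx": -0.001,"ty": 0.024,"tz": 0,"rx": 0,"ry": 0,"rz": 0.05,"claw": 0},
    {"tx": -0.002,"ty": 0.04,"tz": 0,"rx": 0,"ry": 0,"rz": 0.08,"claw": 0},
    {"tx": -0.003,"ty": 0.06,"tz": 0,"rx": 0,"ry": 0,"rz": 0.11,"claw": 0},
    {"tx": -0.004,"ty": 0.08,"tz": 0,"rx": 0,"ry": 0,"rz": 0.15,"claw": 0},
    {"tx": -0.005,"ty": 0.1,"tz": 0,"rx": 0,"ry": 0,"rz": 0.19,"claw": 0},
    {"tx": -0.006,"ty": 0.12,"tz": 0,"rx": 0,"ry": 0,"rz": 0.23,"claw": 0},
    {"tx": -0.007,"ty": 0.14,"tz": 0,"rx": 0,"ry": 0,"rz": 0.27,"claw": 0},
    {"tx": -0.008,"ty": 0.16,"tz": 0,"rx": 0,"ry": 0,"rz": 0.31,"claw": 0},
    {"tx": -0.009,"ty": 0.18,"tz": 0,"rx": 0,"ry": 0,"rz": 0.35,"claw": 0},
    {"tx": -0.01,"ty": 0.2,"tz": 0,"rx": 0,"ry": 0,"rz": 0.39,"claw": 0}
  ]
}}

```text
clock: 22.75
eef_pos: [461.4, 123.6, 131.5]
tool_rot: [-3.141, 0.001, -0.087]
force: [-0.0, 0.4, -2.4]
width: 17.4
```

>>> {"api": "apply_moves", "payload": {
  "increments": [
    {"tx": -0.001,"ty": 0.02,"tz": 0,"rx": 0,"ry": 0,"rz": 0.04,"claw": 0},
    {"tx": -0.002,"ty": 0.04,"tz": 0,"rx": 0,"ry": 0,"rz": 0.08,"claw": 0},
    {"tx": -0.003,"ty": 0.06,"tz": 0,"rx": 0,"ry": 0,"rz": 0.12,"claw": 0},
    {"tx": -0.004,"ty": 0.08,"tz": 0,"rx": 0,"ry": 0,"rz": 0.16,"claw": 0},
    {"tx": -0.005,"ty": 0.1,"tz": 0,"rx": 0,"ry": 0,"rz": 0.2,"claw": 0},
    {"tx": -0.0055,"ty": 0.12,"tz": 0,"rx": 0,"ry": 0,"rz": 0.24,"claw": 0},
    {"tx": -0.006,"ty": 0.14,"tz": 0,"rx": 0,"ry": 0,"rz": 0.28,"claw": 0},
    {"tx": -0.006,"ty": 0.16,"tz": 0,"rx": 0,"ry": 0,"rz": 0.32,"claw": 0},
    {"tx": -0.0065,"ty": 0.18,"tz": 0,"rx": 0,"ry": 0,"rz": 0.36,"claw": 0},
    {"tx": -0.0065,"ty": 0.198,"tz": 0,"rx": 0,"ry": 0,"rz": 0.4,"claw": 0},
    {"tx": -0.0065,"ty": 0.21,"tz": 0,"rx": 0,"ry": 0,"rz": 0.4,"claw": 0},
    {"tx": -0.0065,"ty": 0.2145,"tz": 0,"rx": 0,"ry": 0,"rz": 0.4,"claw": 0}
  ]
}}

```text
clock: 23.95
eef_pos: [455.2, 337.8, 131.4]
tool_rot: [-3.141, 0.0, -0.051]
force: [-0.7, -0.2, -3.2]
width: 17.1
```

>>> {"api": "apply_moves", "payload": {
  "increments": [
    {"tx": 0,"ty": 0,"tz": -0.004,"rx": 0,"ry": 0,"rz": 0,"claw": 0},
    {"tx": 0,"ty": 0,"tz": -0.014,"rx": 0,"ry": 0,"rz": 0,"claw": 0},
    {"tx": 0,"ty": 0,"tz": -0.028,"rx": 0,"ry": 0,"rz": 0,"claw": 0},
    {"tx": 0,"ty": 0,"tz": -0.044,"rx": 0,"ry": 0,"rz": 0,"claw": 0},
    {"tx": 0,"ty": 0,"tz": -0.06,"rx": 0,"ry": 0,"rz": 0,"claw": 0},
    {"tx": 0,"ty": 0,"tz": -0.075,"rx": 0,"ry": 0,"rz": 0,"claw": 0},
    {"tx": 0,"ty": 0,"tz": -0.086,"rx": 0,"ry": 0,"rz": 0,"claw": 0},
    {"tx": 0,"ty": 0,"tz": -0.092,"rx": 0,"ry": 0,"rz": 0,"claw": 0},
    {"tx": 0,"ty": 0,"tz": -0.095,"rx": 0,"ry": 0,"rz": 0,"claw": 0},
    {"tx": 0,"ty": 0,"tz": -0.095,"rx": 0,"ry": 0,"rz": 0,"claw": 0},
    {"tx": 0,"ty": 0,"tz": -0.095,"rx": 0,"ry": 0,"rz": 0,"claw": 0}
  ]
}}

```text
clock: 25.05
eef_pos: [456.3, 336.2, 37.3]
tool_rot: [-3.141, -0.001, -0.053]
force: [0.3, -0.6, -1.8]
width: 17.0
```

```bash
python3 chk.py st 3; python3 w.py st; python3 - <<'E'
from h import *
d=np.load("st.npz");im=d['im'];c=(d['K'],d['o'],d['R']);ct=cam("top")
t=cv2.imread("pics/st_top.png")[:,:,::-1].copy()
m=mask(t,(0,150,60),(8,255,255),(90,150,155,210));print("red",rect(ct,m,2),cv2.boundingRect(m))
m=mask(im,(0,150,60),(3,255,255),(0,0,512,384))
for k in cv2.findContours(m,0,1)[0]:
    if cv2.contourArea(k)>60: print("wr red",cv2.boundingRect(k),cv2.contourArea(k))
h=cv2.cvtColor(im,cv2.COLOR_RGB2HSV).astype(int);s=read_state()['eef_pos'][2]
for r in (4,40,70,76,80,84,88,92):
    print(r,[(int(x),h[r,x].tolist()) for x in (150,200,350)])
g=cv2.inRange(cv2.cvtColor(im,cv2.COLOR_RGB2HSV),(50,100,30),(85,255,255))
for r in (4,40,70): 
    o=cv2.inRange(cv2.cvtColor(im,cv2.COLOR_RGB2HSV),(4,140,60),(20,255,255))[r]; x=np.flatnonzero(o);gap=[(int(x[i]),int(x[i+1])) for i in np.flatnonzero(np.diff(x)>20)];print(r,x[0],x[-1],gap,plane(c,[(q,r) for q in gap[0]],s+25+52).round(1).tolist())
E
```

```text
25.05 [456.3 336.2  37.3] [-1.7997e+02 -5.0000e-02 -3.0500e+00] F [ 0.3 -0.6 -1.8] T [-0.01  0.15 -0.  ] 17.0 origin [560.8 329.9  62.3]
scoop (array([562.5, 320.4]), array([120.8,  99.3]), 86.1, 194)
pads (array([571.5, 329.3]), array([73.2, 67.8]), 85.3, 83)
25.1 [456.3 336.3  37.4] [-1.7996e+02 -6.0000e-02 -3.0500e+00] [-1.08  0.83  0.65  1.89 -0.78  0.69 -1.58] [-0.5  0.8 -2.1] 16.8
red (array([566.5, 286.8]), array([26.1, 98.4]), 85.3, 78) (99, 164, 41, 32)
wr red (220, 87, 80, 26) 1602.5
4 [(150, [69, 140, 190]), (200, [69, 143, 105]), (350, [68, 131, 105])]
40 [(150, [69, 139, 192]), (200, [69, 144, 108]), (350, [67, 132, 106])]
70 [(150, [69, 144, 198]), (200, [66, 131, 101]), (350, [64, 118, 106])]
76 [(150, [28, 14, 236]), (200, [30, 16, 143]), (350, [50, 45, 114])]
80 [(150, [13, 205, 148]), (200, [19, 24, 146]), (350, [25, 22, 142])]
84 [(150, [12, 191, 151]), (200, [28, 22, 148]), (350, [13, 48, 148])]
88 [(150, [12, 190, 150]), (200, [13, 183, 173]), (350, [13, 183, 170])]
92 [(150, [12, 191, 151]), (200, [12, 180, 174]), (350, [13, 183, 169])]
4 96 423 [(122, 386)] [[556.8, 368.7, 114.4], [552.9, 296.0, 114.4]]
40 101 418 [(126, 382)] [[547.7, 369.2, 114.4], [543.9, 296.6, 114.4]]
70 105 414 [(131, 378)] [[539.8, 369.1, 114.4], [535.9, 297.2, 114.4]]
```

>>> {"api": "apply_moves", "payload": {
  "increments": [
    {"tx": -0.0002,"ty": -0.002,"tz": -0.004,"rx": 0,"ry": 0,"rz": -0.1,"claw": 0},
    {"tx": -0.0002,"ty": -0.002,"tz": -0.012,"rx": 0,"ry": 0,"rz": -0.1,"claw": 0},
    {"tx": -0.0002,"ty": -0.002,"tz": -0.022,"rx": 0,"ry": 0,"rz": -0.1,"claw": 0},
    {"tx": -0.0002,"ty": -0.002,"tz": -0.03,"rx": 0,"ry": 0,"rz": -0.1,"claw": 0},
    {"tx": -0.0002,"ty": -0.002,"tz": -0.033,"rx": 0,"ry": 0,"rz": -0.1,"claw": 0},
    {"tx": -0.0002,"ty": -0.002,"tz": -0.036,"rx": 0,"ry": 0,"rz": -0.1,"claw": 0},
    {"tx": -0.0002,"ty": -0.002,"tz": -0.039,"rx": 0,"ry": 0,"rz": -0.1,"claw": 0},
    {"tx": -0.0002,"ty": -0.002,"tz": -0.042,"rx": 0,"ry": 0,"rz": -0.1,"claw": 0},
    {"tx": -0.0002,"ty": -0.002,"tz": -0.045,"rx": 0,"ry": 0,"rz": -0.1,"claw": 0},
    {"tx": -0.0002,"ty": -0.002,"tz": -0.049,"rx": 0,"ry": 0,"rz": -0.1,"claw": 0},
    {"tx": -0.0002,"ty": -0.002,"tz": -0.049,"rx": 0,"ry": 0,"rz": -0.1,"claw": 0}
  ]
}}

```text
clock: 26.25
eef_pos: [455.4, 333.9, -12.6]
tool_rot: [3.141, 0.001, -0.062]
force: [0.5, 0.7, -1.0]
width: 17.4
```

```bash
python3 chk.py st2 1; python3 w.py st2; python3 - <<'E'
from h import *
ct=cam("top");t=cv2.imread("pics/st2_top.png")[:,:,::-1].copy()
print("pads",rect(ct,mask(t,(50,100,40),(75,255,255),(90,150,150,205)),76))
w=cv2.imread("pics/st2.png");sc=get_image("scene")
A=cv2.resize(w[0:160,70:450],(640,270),interpolation=cv2.INTER_CUBIC)
B=cv2.resize(t[135:210,160:275,::-1],(400,261),interpolation=cv2.INTER_CUBIC)
p=proj(cam("scene"),[[570,328,50]])[0].astype(int);print(p)
q=proj(cam("scene"),[[590,60,50]])[0].astype(int);print(q)
C=cv2.resize(sc[p[1]-35:p[1]+35,p[0]-52:p[0]+52,::-1],(388,261),interpolation=cv2.INTER_CUBIC)
o=np.zeros((540,790,3),np.uint8);o[:270,:640]=A;o[275:536,:400]=B;o[275:536,402:]=C;cv2.imwrite("pics/c7.png",o)
E
```

```text
26.25 [455.4 333.9 -12.6] [ 1.7998e+02  3.0000e-02 -3.5500e+00] F [ 0.5  0.7 -1. ] T [0.01 0.09 0.01] 17.4 origin [559.8 326.8  12.4]
scoop (array([561.3, 318.6]), array([121.1,  99.7]), 86.0, 192)
26.3 [455.5 334.  -12.4] [ 1.7999e+02  2.0000e-02 -3.5500e+00] [-1.03  0.9   0.57  1.91 -0.85  0.59 -1.53] [-0.2  0.1 -1.2] 17.0
pads (array([572.3, 325.9]), array([72.8, 70.4]), 85.2, 82)
[353 136]
[312 175]
```

View pics/c7.png

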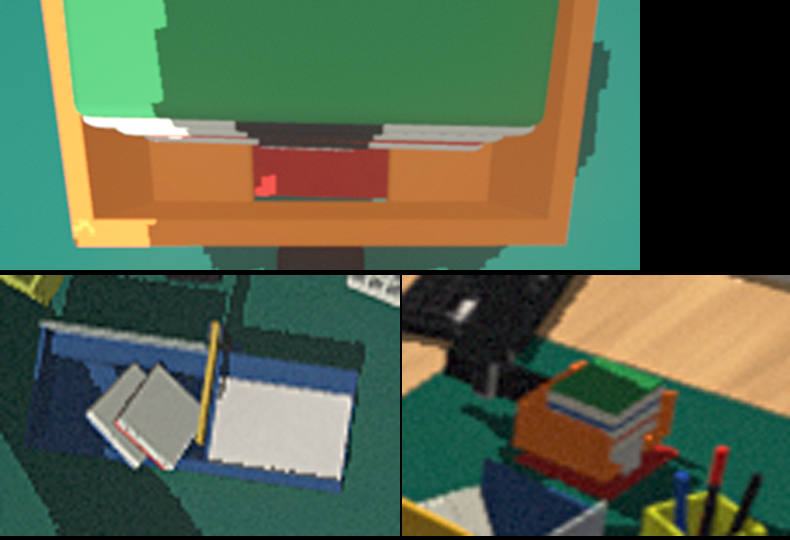

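The last picture shows three things. The stack on the stand is neat and level inside the scoop: green lid, edges parallel, rib in the slot. Both surplus pads lie in the tray, at (150,415), white undersides up. The deck is empty. Withdraw along the scoop's axis.

>>> {"api": "apply_moves", "payload": {
  "increments": [
    {"tx": -0.003,"ty": 0.0002,"tz": 0,"rx": 0,"ry": 0,"rz": 0,"claw": 0},
    {"tx": -0.009,"ty": 0.0006,"tz": 0,"rx": 0,"ry": 0,"rz": 0,"claw": 0},
    {"tx": -0.018,"ty": 0.0011,"tz": 0,"rx": 0,"ry": 0,"rz": 0,"claw": 0},
    {"tx": -0.028,"ty": 0.0017,"tz": 0,"rx": 0,"ry": 0,"rz": 0,"claw": 0},
    {"tx": -0.038,"ty": 0.0024,"tz": 0,"rx": 0,"ry": 0,"rz": 0,"claw": 0},
    {"tx": -0.048,"ty": 0.003,"tz": 0,"rx": 0,"ry": 0,"rz": 0,"claw": 0},
    {"tx": -0.06,"ty": 0.0037,"tz": 0,"rx": 0,"ry": 0,"rz": 0,"claw": 0},
    {"tx": -0.072,"ty": 0.0045,"tz": 0,"rx": 0,"ry": 0,"rz": 0,"claw": 0},
    {"tx": -0.084,"ty": 0.0052,"tz": 0,"rx": 0,"ry": 0,"rz": 0,"claw": 0},
    {"tx": -0.098,"ty": 0.0061,"tz": 0,"rx": 0,"ry": 0,"rz": 0,"claw": 0},
    {"tx": -0.115,"ty": 0.0071,"tz": 0,"rx": 0,"ry": 0,"rz": 0,"claw": 0},
    {"tx": -0.13,"ty": 0.0081,"tz": 0,"rx": 0,"ry": 0,"rz": 0,"claw": 0}
  ]
}}

```text
clock: 27.6
eef_pos: [324.1, 342.1, -12.2]
tool_rot: [3.141, 0.0, -0.062]
force: [0.3, 0.2, -1.5]
width: 17.1
```

>>> {"api": "apply_moves", "payload": {
  "increments": [
    {"tx": -0.012,"ty": 0,"tz": 0,"rx": 0,"ry": 0,"rz": 0,"claw": 0},
    {"tx": -0.02,"ty": -0.01,"tz": 0,"rx": 0,"ry": 0,"rz": 0,"claw": 0},
    {"tx": -0.02,"ty": -0.03,"tz": 0,"rx": 0,"ry": 0,"rz": 0,"claw": 0},
    {"tx": -0.02,"ty": -0.055,"tz": 0,"rx": 0,"ry": 0,"rz": 0,"claw": 0},
    {"tx": -0.02,"ty": -0.075,"tz": 0,"rx": 0,"ry": 0,"rz": 0,"claw": 0},
    {"tx": -0.02,"ty": -0.085,"tz": 0,"rx": 0,"ry": 0,"rz": 0,"claw": 0},
    {"tx": -0.02,"ty": -0.085,"tz": -0.003,"rx": 0,"ry": 0,"rz": 0,"claw": 0},
    {"tx": -0.02,"ty": -0.085,"tz": -0.006,"rx": 0,"ry": 0,"rz": 0,"claw": 0},
    {"tx": -0.02,"ty": -0.085,"tz": -0.009,"rx": 0,"ry": 0,"rz": 0,"claw": 0},
    {"tx": -0.02,"ty": -0.085,"tz": -0.01,"rx": 0,"ry": 0,"rz": 0,"claw": 0},
    {"tx": -0.02,"ty": -0.085,"tz": -0.01,"rx": 0,"ry": 0,"rz": 0,"claw": 0}
  ]
}}

```text
clock: 28.7
eef_pos: [310.5, 261.9, -14.1]
tool_rot: [3.131, 0.011, -0.061]
force: [-0.3, -0.0, -2.3]
width: 16.8
```

```bash
python3 chk.py wd 1; python3 - <<'E'
from h import *
ct=cam("top");t=cv2.imread("pics/wd_top.png")[:,:,::-1].copy()
print("green",rect(ct,mask(t,(50,100,40),(75,255,255),(90,150,150,205)),76),"red",rect(ct,mask(t,(0,150,60),(8,255,255),(90,150,155,210)),2))
E
```

```text
28.7 [310.5 261.9 -14.1] [179.39   0.64  -3.5 ] F [-0.3 -0.  -2.3] T [ 0.06  0.03 -0.01] 16.8 origin [415.  254.8  10.9]
scoop (array([418.4, 249.6]), array([113. ,  96.7]), 87.2, 172)
green (array([571.1, 326.6]), array([73.5, 68.8]), 85.9, 81) red (array([571.3, 327.5]), array([108.8, 100.3]), 84.7, 146)
```

Stack unmoved after withdrawal: offset about 1 mm, 1°. The arm is near its inner reach limit here, so I'll lower a little further out.

>>> {"api": "apply_moves", "payload": {
  "increments": [
    {"tx": 0.012,"ty": -0.005,"tz": 0.004,"rx": 0,"ry": 0,"rz": 0,"claw": 0},
    {"tx": 0.025,"ty": -0.01,"tz": 0.004,"rx": 0,"ry": 0,"rz": 0,"claw": 0},
    {"tx": 0.035,"ty": -0.015,"tz": 0.004,"rx": 0,"ry": 0,"rz": 0,"claw": 0},
    {"tx": 0.035,"ty": -0.015,"tz": 0.002,"rx": 0,"ry": 0,"rz": 0,"claw": 0},
    {"tx": 0.035,"ty": -0.015,"tz": 0,"rx": 0,"ry": 0,"rz": 0,"claw": 0},
    {"tx": 0.035,"ty": -0.015,"tz": 0,"rx": 0,"ry": 0,"rz": 0,"claw": 0}
  ]
}}

```text
clock: 29.35
eef_pos: [344.7, 246.4, -14.3]
tool_rot: [3.131, 0.013, -0.062]
force: [-0.4, 0.8, -1.2]
width: 17.1
```

```bash
python3 w.py fl
```

```text
29.35 [344.7 246.4 -14.3] [179.38   0.73  -3.54] [-0.92  0.77  0.36  2.27 -1.04  0.29 -1.27] [-0.4  0.8 -1.2] 17.1
```

Joint 6 is at its limit this close in, so I'll put the scoop down on the free desk left of the stand (origin about (560, 520)), going round behind the stand.

>>> {"api": "apply_moves", "payload": {
  "increments": [
    {"tx": 0,"ty": 0,"tz": 0.025,"rx": 0,"ry": 0,"rz": 0,"claw": 0},
    {"tx": 0,"ty": 0,"tz": 0.06,"rx": 0,"ry": 0,"rz": 0,"claw": 0},
    {"tx": 0,"ty": 0.02,"tz": 0.085,"rx": 0,"ry": 0,"rz": 0,"claw": 0},
    {"tx": 0,"ty": 0.05,"tz": 0.095,"rx": 0,"ry": 0,"rz": 0,"claw": 0},
    {"tx": 0,"ty": 0.085,"tz": 0.095,"rx": 0,"ry": 0,"rz": 0,"claw": 0},
    {"tx": 0,"ty": 0.12,"tz": 0.095,"rx": 0,"ry": 0,"rz": 0,"claw": 0},
    {"tx": 0,"ty": 0.155,"tz": 0.095,"rx": 0,"ry": 0,"rz": 0,"claw": 0},
    {"tx": 0,"ty": 0.19,"tz": 0.095,"rx": 0,"ry": 0,"rz": 0,"claw": 0},
    {"tx": 0,"ty": 0.225,"tz": 0.095,"rx": 0,"ry": 0,"rz": 0,"claw": 0},
    {"tx": 0.02,"ty": 0.255,"tz": 0.095,"rx": 0,"ry": 0,"rz": 0,"claw": 0},
    {"tx": 0.05,"ty": 0.275,"tz": 0.095,"rx": 0,"ry": 0,"rz": 0,"claw": 0},
    {"tx": 0.08,"ty": 0.28,"tz": 0.095,"rx": 0,"ry": 0,"rz": 0,"claw": 0}
  ]
}}

```text
clock: 30.6
eef_pos: [423.6, 530.2, 80.1]
tool_rot: [3.132, 0.013, -0.056]
force: [0.1, -0.8, -0.7]
width: 17.2
```

>>> {"api": "apply_moves", "payload": {
  "increments": [
    {"tx": 0.02,"ty": 0,"tz": -0.02,"rx": 0,"ry": 0,"rz": 0,"claw": 0},
    {"tx": 0.03,"ty": 0,"tz": -0.04,"rx": 0,"ry": 0,"rz": 0,"claw": 0},
    {"tx": 0.03,"ty": 0,"tz": -0.06,"rx": 0,"ry": 0,"rz": 0,"claw": 0},
    {"tx": 0.03,"ty": 0,"tz": -0.075,"rx": 0,"ry": 0,"rz": 0,"claw": 0},
    {"tx": 0.03,"ty": 0,"tz": -0.08,"rx": 0,"ry": 0,"rz": 0,"claw": 0},
    {"tx": 0.03,"ty": 0,"tz": -0.08,"rx": 0,"ry": 0,"rz": 0,"claw": 0},
    {"tx": 0.03,"ty": 0,"tz": -0.08,"rx": 0,"ry": 0,"rz": 0,"claw": 0}
  ]
}}

```text
clock: 31.3
eef_pos: [455.5, 527.0, 1.9]
tool_rot: [3.132, 0.01, -0.061]
force: [-0.7, 0.7, -1.4]
width: 16.9
```

```bash
python3 chk.py pl 1; python3 w.py pl; python3 - <<'E'
from h import *
t=cv2.imread("pics/pl_top.png")[:,:,::-1]
p=proj(cam("top"),[[x,y,0] for x in (510,610) for y in (460,580)]);print(p.round().tolist())
E
```

```text
31.3 [455.5 527.    1.9] [179.44   0.6   -3.51] F [-0.7  0.7 -1.4] T [0.01 0.03 0.01] 16.9 origin [559.9 519.9  26.9]
scoop (array([561.8, 511.7]), array([121. ,  99.4]), 85.8, 177)
31.35 [455.8 527.1   2.3] [179.47   0.57  -3.51] [-1.25  1.04  0.7   1.5  -0.78  0.91 -1.93] [ 0.2 -0.  -0.8] 17.1
[[83.0, 196.0], [48.0, 195.0], [84.0, 167.0], [50.0, 166.0]]
```

>>> {"api": "apply_moves", "payload": {
  "increments": [
    {"tx": 0,"ty": 0,"tz": -0.006,"rx": 0.11,"ry": -0.12,"rz": 0,"claw": 0},
    {"tx": 0,"ty": 0,"tz": -0.014,"rx": 0.11,"ry": -0.12,"rz": 0,"claw": 0},
    {"tx": 0,"ty": 0,"tz": -0.021,"rx": 0.11,"ry": -0.12,"rz": 0,"claw": 0},
    {"tx": 0,"ty": 0,"tz": -0.024,"rx": 0.11,"ry": -0.12,"rz": 0,"claw": 0},
    {"tx": 0,"ty": 0,"tz": -0.0255,"rx": 0.11,"ry": -0.12,"rz": 0,"claw": 0},
    {"tx": 0,"ty": 0,"tz": -0.0255,"rx": 0.11,"ry": -0.12,"rz": 0,"claw": 0},
    {"tx": 0,"ty": 0,"tz": -0.0255,"rx": 0.11,"ry": -0.12,"rz": 0,"claw": 0}
  ]
}}

```text
clock: 32.1
eef_pos: [456.0, 526.4, -24.2]
tool_rot: [3.141, 0.001, -0.062]
force: [0.0, -0.4, -0.2]
width: 17.0
```

>>> {"api": "apply_moves", "payload": {
  "increments": [
    {"tx": 0,"ty": 0,"tz": -0.0007,"rx": 0,"ry": 0,"rz": 0,"claw": 0},
    {"tx": 0,"ty": 0,"tz": -0.0014,"rx": 0,"ry": 0,"rz": 0,"claw": 0},
    {"tx": 0,"ty": 0,"tz": -0.0014,"rx": 0,"ry": 0,"rz": 0,"claw": 0}
  ]
}}

```text
clock: 32.4
eef_pos: [455.9, 526.5, -24.9]
tool_rot: [-3.141, 0.001, -0.062]
force: [-1.7, -1.7, 3.3]
width: 17.3
```

Contact with the desk. Release and rise.

>>> {"api": "apply_moves", "payload": {
  "increments": [
    {"tx": 0,"ty": 0,"tz": 0,"rx": 0,"ry": 0,"rz": 0,"claw": 0.03},
    {"tx": 0,"ty": 0,"tz": 0,"rx": 0,"ry": 0,"rz": 0,"claw": 0.06},
    {"tx": 0,"ty": 0,"tz": 0,"rx": 0,"ry": 0,"rz": 0,"claw": 0.06},
    {"tx": 0,"ty": 0,"tz": 0,"rx": 0,"ry": 0,"rz": 0,"claw": 0.06},
    {"tx": 0,"ty": 0,"tz": 0,"rx": 0,"ry": 0,"rz": 0,"claw": 0.06},
    {"tx": 0,"ty": 0,"tz": 0.01,"rx": 0,"ry": 0,"rz": 0,"claw": 0.06},
    {"tx": 0,"ty": 0,"tz": 0.03,"rx": 0,"ry": 0,"rz": 0,"claw": 0.06},
    {"tx": 0,"ty": 0,"tz": 0.06,"rx": 0,"ry": 0,"rz": 0,"claw": 0.06},
    {"tx": 0,"ty": 0,"tz": 0.1,"rx": 0,"ry": 0,"rz": 0,"claw": 0.06},
    {"tx": -0.03,"ty": 0.01,"tz": 0.15,"rx": 0,"ry": 0,"rz": 0,"claw": 0.06},
    {"tx": -0.06,"ty": 0.02,"tz": 0.19,"rx": 0,"ry": 0,"rz": 0,"claw": 0.06},
    {"tx": -0.06,"ty": 0.02,"tz": 0.19,"rx": 0,"ry": 0,"rz": 0,"claw": 0.06}
  ]
}}

```text
clock: 33.6
eef_pos: [394.3, 550.6, 171.1]
tool_rot: [-3.133, -0.001, -0.058]
force: [0.1, 0.6, -0.2]
width: 60.0
```

```bash
python3 w.py fin; python3 - <<'E'
from h import *
ct=cam("top");t=get_image("top");t0=cv2.imread("pics/top0.png")[:,:,::-1].copy()
print("green",rect(ct,mask(t,(50,100,40),(75,255,255),(90,150,150,205)),76),"red",rect(ct,mask(t,(0,150,60),(8,255,255),(90,150,155,210)),2))
print("scoop",rect(ct,mask(t,(4,120,60),(20,255,255),(30,140,90,230)),46))
d=cv2.absdiff(t,t0).max(2);
for n,b in (("calc",(258,105,292,148)),("mouse",(206,105,228,137)),("cup",(150,105,190,145)),("teal1",(300,120,332,155)),("teal2",(372,165,408,202)),("black",(258,250,290,285))):
    x0,y0,x1,y1=b;print(n,round(float(np.median(d[y0:y1,x0:x1])),1),round(float((d[y0:y1,x0:x1]>60).mean()),3))
print("pencup",*[rect(ct,mask(i,(24,100,60),(40,255,255),(150,105,190,145)),85) for i in (t0,t)])
g=np.load("fin.npz");c=(g['K'],g['o'],g['R']);print("wrist scoop",rect(c,mask(g['im'],(4,140,60),(20,255,255),(0,0,512,384)),46))
E
```

```text
33.6 [394.3 550.6 171.1] [-1.795e+02 -8.000e-02 -3.310e+00] [-1.41  0.83  0.83  1.48 -0.65  1.12 -2.09] [ 0.1  0.6 -0.2] 60.0
green (array([571. , 326.2]), array([73.5, 66.6]), 84.6, 81) red (array([570.3, 327.8]), array([108.5,  98.3]), 84.7, 146)
scoop (array([562.2, 510.5]), array([122. ,  98.5]), 85.6, 172)
calc 3.0 0.0
mouse 6.0 0.0
cup 9.0 0.039
teal1 4.0 0.0
teal2 3.0 0.0
black 4.0 0.0
pencup (array([733.1, 161. ]), array([82.8, 68.4]), 63.0, 146) (array([733.1, 161.2]), array([81.2, 68.4]), 62.8, 146)
wrist scoop (array([523. , 521.8]), array([95.8, 30.4]), 86.6, 353)
```

Everything is settled and in place, so I'm handing in.

```bash
python3 -c "
from cell import *
print(finish_job(), read_state()['clock'])"
```

```text
the job is handed in; nothing more can be done
the job is handed in; nothing more can be done
```

The job is done and handed in, with the robot clock at about 34 s. I scooped all five pads off the rack and dragged the scoop along the rails under the bar. I then set the three left on the stand, drew the scoop out and laid it flat on the free desk left of the stand.

**Last checks:**
- **Stack:** the top (green) pad is within about 2 mm and 0.5° of the stand's centre. The last picture showed all three pads neatly aligned just before I drew the scoop out. Afterwards I checked the top pad by measurement only.
- **Surplus pads:** both lay in the tray, white undersides up.
- **Other objects:** the pen cup, calculator, mouse and look-alikes show no movement against the first picture.
- **Scoop and robot:** the scoop is released on the desk and the gripper is well above everything.

**What went differently or disagreed:**
- **First grasp:** it closed on air because the real fingertips sit about 36 mm above the reported TCP. I measured this and corrected for it.
- **First put-down spot:** it was too close in for the arm to lower the scoop, so I moved it further out.
- **Camera agreement:** the top and wrist views differed by 1–3 mm and about 1°, which stayed within the clearances.

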